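# Serve waffles and a stack of tumblers on the tasting board

### The arm

A 7-joint arm with a two-finger parallel gripper is mounted at the origin on the work surface. World frame = base frame: x ahead of the robot, y to its left, z up, the work surface at z = 0. Lengths are in m, angles in rad, forces in N, time in s.
With the tool pointing down it reaches from about 0.35 to 0.9 m from the base axis. Payload 19.9 kg.
Tool frame: the origin (TCP) lies between the finger pads; the fingertips stand 19 mm ahead of it and the grasp point (between the pads) is the TCP; z points along the fingers, y is the direction in which the jaws open and shut (so a half turn about z gives the same grasp; the last joint's range is limited). The gripper opens to 94 mm and grips with 3 to 60 N. Pads are 16 mm wide; open, the fingers measure 119 mm over their backs; the gripper's body (75 mm by 177 mm) begins 78 mm behind the grasp point.
Start: joints at [1.244, 0.417, -0.01, 1.614, 0.005, 1.111, -0.053], TCP at [0.176, -0.6, 0.224] pointing down, gripper open.
Joint ranges: [-2.81, 2.81], [-0.39, 2.02], [-1.27, 1.25], [0.06, 2.57], [-1.19, 4.33], [0.19, 2], [-2.82, 2.82]. Speed limits (rad/s): [1.89, 1.89, 2.39, 2.39, 3.01, 3.01, 3.01].

### API

Orientations are given as a 3x3 rotation matrix whose columns are the frame's x, y, z axes.
In Python, from rig import robot gives the robot as it stands. Calls block until the motion is done:
- robot.move_ptp(position, orientation): joint-space move of the TCP to a pose.
- robot.move_linear(position, velocity=0.15, frame=None, threshold=None): straight line of the TCP; frame=None keeps the orientation; velocity is the mean speed in m/s. With threshold (N) it stops when the force on the tool has changed by that much, and returns True; else False.
- robot.goto_joints(angles): joint-space move.
- robot.gripper_to(opening): finger opening in m; the grip force is fixed at half the most; returns when the fingers have stopped.
- robot.pause(seconds).
- robot.ik(position, orientation): joint angles nearest the present ones, or None.
- robot.get_state(): the state.
- robot.grab_frame(name): name is "scene" or "top"; returns the picture (400x640x3 uint8, red, green, blue); there is no depth.
- robot.camera_info(name): a dict with "fx", "fy", "cx", "cy" (pixels), "rvec" (rotation vector, rad) and "tvec" (3), from world to camera coordinates, as OpenCV has them. Camera axes: x right, y down, z forward; pixel columns grow to the right and rows downward; lengths in m; the calibration is good to about 2 mm. A picture is of the moment at which its call begins. camera_info takes no time and is no camera call.
A pose or a line that the arm cannot do raises robot.PlanningError and nothing moves.
- robot.sign_off(): hands the job in, once; it reports no verdict.
The state is a dict: "time": time; "qpos": joint angles; "joint_vel": joint speeds; "effort": joint torques, N m; "ee_pos": TCP position; "tool_rot": TCP orientation; "force": force on the tool from outside, world axes, zero at the start; "moment": the same for the moment, N m; "opening": finger opening in m.
Only numpy, scipy, OpenCV 4.12 (cv2) and the standard library are available. Lean on these libraries where they do the work, as an engineer would, in place of code of your own. Each camera call takes 0.05 s, during which the arm holds its last target.

### The job

Lay out the tasting board: use the spatula to lift every waffle off the hotplate and lay it flat on the wooden board, side by side with any other, clear of the end where the steel tumbler stands; the waffles are hot, so never touch them with the gripper and never let one fall on the counter. Nest all the cream tumblers upright in the steel tumbler that stands on the cork spot of the board, one in another, each pushed fully home but only lightly so that they do not jam. Leave the spatula lying flat on its red rest, and do not disturb the syrup bottle, the sugar jar and the cream collar.

Things in the scene. Friction and masses are not known exactly. Their poses are not given: they have to be found in the camera images.
- hotplate: steel hotplate with a flat, smooth black top, 240 mm (its x) by 320 mm (its y), fixed; the top is 45 mm above the counter. Origin: centre of its underside on the counter; its x axis points away from the robot, its y axis to the left. A steel fence 22 mm high stands on the far side (inner face at x = +106 mm) and on both ends (inner faces at y = +-155 mm); the side near the robot (-x) is open, so that a waffle can be pushed against the far fence while the blade slips under it
- waffle1: round golden waffle with a grid on top, rigid, 84 mm across and 13 mm thick; its lower edge is bevelled (the flat underside is 72 mm across, the bevel rises 5 mm), 45 to 80 g, smooth. It lies flat on the hotplate; absent (None) in some starts. Origin: centre of the underside, z up
- waffle2: round golden waffle with a grid on top, rigid, 84 mm across and 13 mm thick; its lower edge is bevelled (the flat underside is 72 mm across, the bevel rises 5 mm), 45 to 80 g, smooth. It lies flat on the hotplate; absent (None) in some starts. Origin: centre of the underside, z up
- waffle3: round golden waffle with a grid on top, rigid, 84 mm across and 13 mm thick; its lower edge is bevelled (the flat underside is 72 mm across, the bevel rises 5 mm), 45 to 80 g, smooth. It lies flat on the hotplate; absent (None) in some starts. Origin: centre of the underside, z up
- spatula: spatula: a smooth flat steel blade 95 mm long (its x), 70 mm wide (its y), 2 mm thick; at the rear of the blade (x = -47 mm) a 30 mm wide neck rises straight up, and on it sits a black handle, 16 mm wide (y), 22 mm high (z 63 to 85 mm) and 66 mm long (x -105 to -39 mm). 140 g. Origin: centre of the blade's underside; x points to the blade's free front edge, z up. Waffles slide easily on the blade: they slide off when it is tipped forward by more than about 15 degrees
- spatula_grip (a point): middle of the spatula's handle, 68 mm behind and 74 mm above the spatula's origin: a good place to grip it across its 16 mm width (along the spatula's y)
- spatula_rest: flat red rest, 150 mm by 100 mm, 8 mm thick, fixed on the counter; the spatula starts lying on it. Origin: centre of its underside
- board: pale wooden serving board, 340 mm (its x) by 180 mm (its y), 18 mm thick, flat without a rim, fixed, less slippery than the blade. Origin: centre of its underside; x points roughly away from the robot. Waffles belong in its near part, wholly on the board (waffle centre at board x between -130 and +65 mm and y within 50 mm of the middle line)
- cup_spot (a point): centre of the round cork spot on the board's upper face, at board x = +140 mm, y = 0, z = 18 mm: where the steel tumbler stands and must stay
- stack_cup: steel tumbler, 300 g, loose, standing upright on the cork spot; same shape as the cream ones (80 mm high, rim 60 mm, foot 45 mm, wall 3 mm). Origin: centre of the underside, z up
- cup1: cream plastic tumbler, open top, upright on the counter, 80 mm high, 60 mm across at the rim, 45 mm at the foot, wall 3 mm, 30 to 55 g; may be absent (None). Origin: centre of the underside, z up its axis. Shaped like stack_cup: home in another cup its foot is 37 to 41 mm above the other foot (tapered walls meet); it sinks there almost by its own weight, a firm push jams it. May be knocked aside in the run
- cup2: cream plastic tumbler, open top, upright on the counter, 80 mm high, 60 mm across at the rim, 45 mm at the foot, wall 3 mm, 30 to 55 g; may be absent (None). Origin: centre of the underside, z up its axis. Shaped like stack_cup: home in another cup its foot is 37 to 41 mm above the other foot (tapered walls meet); it sinks there almost by its own weight, a firm push jams it. May be knocked aside in the run
- cup3: cream plastic tumbler, open top, upright on the counter, 80 mm high, 60 mm across at the rim, 45 mm at the foot, wall 3 mm, 30 to 55 g; may be absent (None). Origin: centre of the underside, z up its axis. Shaped like stack_cup: home in another cup its foot is 37 to 41 mm above the other foot (tapered walls meet); it sinks there almost by its own weight, a firm push jams it. May be knocked aside in the run
- syrup: bystander: amber syrup bottle, 56 mm across, 170 mm high, loose. Origin: centre of the underside
- sugar: bystander: clear sugar jar with a steel lid, 68 mm across, 110 mm high, loose. Origin: centre of the underside
- collar: bystander: cream plastic collar (ring) 84 mm across, 35 mm high, loose. Origin: centre of the underside
Things that resemble listed ones, but are neither listed nor needed, are in the scene too. What is shaped like the waffle3 but purple is not meant.

How it is judged:
At the end, for the whole second after the job is handed in: Waffles flat (0.08 rad) on the board, centre at board x -132 to +68, y +-52 mm; steel tumbler within 30 mm of the cork spot; cream tumblers upright (0.1 rad) in it, on axis within 10 mm, feet 32-46, 69-86 or 106-126 mm above its foot; spatula flat on its rest within 30 mm; all at rest (x of waffle1 in the frame of board between -0.132 and 0.068 m and y of waffle1 in the frame of board between -0.052 and 0.052 m and z of waffle1 in the frame of board between 0.013 and 0.022 m and angle between each of waffle1, waffle2, waffle3, stack_cup, spatula's own z axis and vertical below 0.08 rad and linear speed of each of waffle1, waffle2, waffle3, cup1, cup2, cup3, spatula below 0.02 m/s and x of waffle2 in the frame of board between -0.132 and 0.068 m and y of waffle2 in the frame of board between -0.052 and 0.052 m and z of waffle2 in the frame of board between 0.013 and 0.022 m and x of waffle3 in the frame of board between -0.132 and 0.068 m and y of waffle3 in the frame of board between -0.052 and 0.052 m and z of waffle3 in the frame of board between 0.013 and 0.022 m and horizontal distance between stack_cup and cup_spot below 0.03 m and height (world z) of stack_cup below 0.025 m and horizontal distance between each of cup1, cup2, cup3 and stack_cup below 0.01 m and angle between each of cup1, cup2, cup3's own z axis and vertical below 0.1 rad and (z of cup1 in the frame of stack_cup between 0.032 and 0.046 m or z of cup1 in the frame of stack_cup between 0.069 and 0.086 m or z of cup1 in the frame of stack_cup between 0.106 and 0.126 m) and (z of cup2 in the frame of stack_cup between 0.032 and 0.046 m or z of cup2 in the frame of stack_cup between 0.069 and 0.086 m or z of cup2 in the frame of stack_cup between 0.106 and 0.126 m) and (z of cup3 in the frame of stack_cup between 0.032 and 0.046 m or z of cup3 in the frame of stack_cup between 0.069 and 0.086 m or z of cup3 in the frame of stack_cup between 0.106 and 0.126 m) and horizontal distance between spatula and spatula_rest below 0.03 m and z of spatula in the frame of spatula_rest below 0.013 m); the robot touches nothing.
It fails at once if the gripper or the arm touches a hot waffle (contact force between any of the fingers, the arm and waffle1 above 0.3 N or contact force between any of the fingers, the arm and waffle2 above 0.3 N or contact force between any of the fingers, the arm and waffle3 above 0.3 N).
It fails at once if a waffle falls on the counter (height (world z) of any of waffle1, waffle2, waffle3 below 0.012 m).
It fails at once if cups are rammed together (more than 20 N between two of them) (contact force between any of cup2, cup3, stack_cup and cup1 above 20 N or contact force between any of cup3, stack_cup and cup2 above 20 N or contact force between stack_cup and cup3 above 20 N).
It fails at once if the syrup bottle, the sugar jar or the collar is shifted by more than 30 mm (distance of any of syrup, sugar, collar from where it was at the start of the episode above 0.03 m).
Of waffle1, waffle2, waffle3 only 2 to 3 are there at a start; the rules pass over those that are not, and their reading is None.
Of cup1, cup2, cup3 only 2 to 3 are there at a start; the rules pass over those that are not, and their reading is None.
At some moment in a run one of cup1, cup2, cup3 may be knocked a few centimetres aside while the robot is not near it.
It also fails if it takes over 210 s, if anything falls off the work surface, if the arm or the gripper's body presses on something with over 40 N, if the wrist force passes 120 N, or if a joint passes its speed limit or range.

## Working session

There is one attempt and no reset: what is moved stays moved. The work goes in short steps, each a Python script; the robot and the scene stay as the last script left them, time stands still between calls to the robot, and variables do not carry over. Pictures are saved under pics/ and viewed, and the job is handed in when it is done.

```bash
mkdir -p pics; ls
python3 - <<'E'
from rig import robot
import cv2
for n in ("scene","top"):
    im=robot.grab_frame(n); cv2.imwrite(f"pics/{n}0.png",im[...,::-1])
    print(robot.camera_info(n))
s=robot.get_state(); print(s["time"],s["ee_pos"],s["tool_rot"],s["opening"],s["force"])
E
```

```text
pics
{'fx': 364.0377077782557, 'fy': 364.0377077782557, 'cx': 318.6689943211357, 'cy': 200.3980962818235, 'rvec': array([ 1.84010005,  1.7809068 , -0.66066279]), 'tvec': array([-0.05018414, -0.39297104,  1.62659961])}
{'fx': 505.754482415109, 'fy': 505.754482415109, 'cx': 306.84061487443097, 'cy': 205.27783695097168, 'rvec': array([ 2.07738949, -2.12360776,  0.24845354]), 'tvec': array([0.03526237, 0.60993692, 1.35833191])}
0.1 [ 0.17548024 -0.59951957  0.22389226] [[ 9.59721760e-01  2.80951901e-01 -4.15934451e-04]
 [ 2.80952191e-01 -9.59721181e-01  1.05901542e-03]
 [-1.01648706e-04 -1.13321784e-03 -9.99999353e-01]] 0.09363155802527451 [ 0.39400429 -0.55779316  0.03236342]
```

View pics/scene0.png

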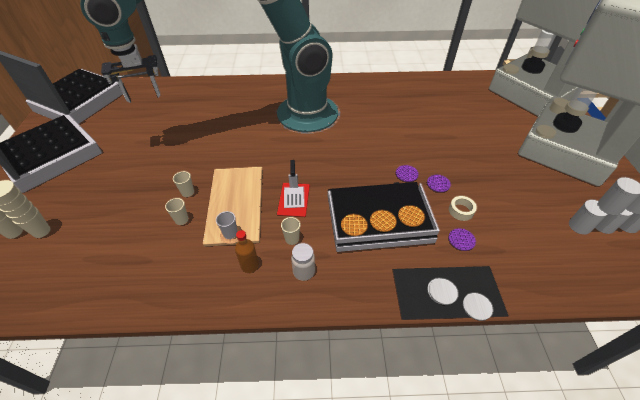

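View pics/top0.png

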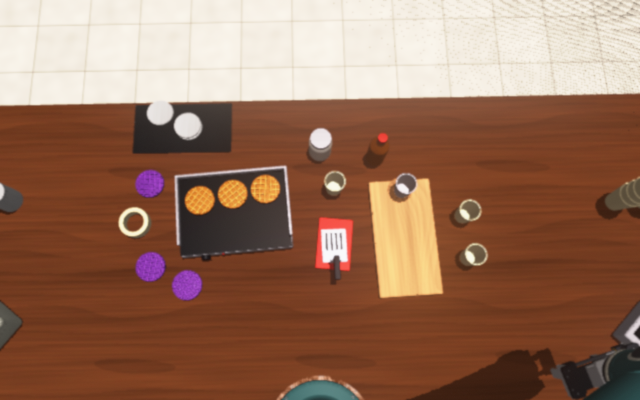

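The pictures show three orange waffles on the hotplate (top px ~(200,200), (232,193), (265,188)) and three cream cups (335,183), (469,212), (474,255). They also show the steel cup (405,186) on the board and the spatula on its red rest (335,245). Next I'll measure them.

```bash
cat > h.py <<'E'
import numpy as np, cv2
from rig import robot
from scipy.spatial.transform import Rotation as Rot
def grab(n,save=None):
    im=robot.grab_frame(n)
    if save: cv2.imwrite(f"pics/{save}.png",im[...,::-1])
    return im
def cam(n):
    c=robot.camera_info(n); R=Rot.from_rotvec(np.ravel(c["rvec"])).as_matrix(); t=np.ravel(c["tvec"]); return c,R,t
def ray(n,uv):
    c,R,t=cam(n); d=R.T@np.array([(uv[0]-c["cx"])/c["fx"],(uv[1]-c["cy"])/c["fy"],1.]); return -R.T@t,d
def onplane(n,uv,z):
    o,d=ray(n,uv); return o+d*(z-o[2])/d[2]
def proj(n,P):
    c,R,t=cam(n); p=R@np.asarray(P,float)+t; return np.array([c["fx"]*p[0]/p[2]+c["cx"],c["fy"]*p[1]/p[2]+c["cy"]])
def blobs(mask,amin=60):
    cs,_=cv2.findContours(mask.astype(np.uint8),cv2.RETR_EXTERNAL,cv2.CHAIN_APPROX_NONE)
    return [c for c in cs if cv2.contourArea(c)>amin]
def hsv(im): return cv2.cvtColor(im,cv2.COLOR_RGB2HSV)
def wc(n,c,z): # contour to world plane points
    return np.array([onplane(n,p[0],z)[:2] for p in c])
E
python3 - <<'E'
from h import *
im=cv2.imread("pics/top0.png")[...,::-1]; im=np.ascontiguousarray(im); H=hsv(im)
for nm,px in dict(waf=(232,195),board=(405,240),rest=(320,262),blade=(330,255),wood=(300,300),cupw=(480,262),collar=(121,222),plate=(235,235),handle=(337,270),cork=(404,198),cupin=(332,180)).items(): print(nm,im[px[1],px[0]],H[px[1],px[0]])
big=cv2.resize(im[150:310,110:510],None,fx=2,fy=2,interpolation=cv2.INTER_CUBIC); cv2.imwrite("pics/z0.png",big[...,::-1])
b2=cv2.resize(im[160:300,290:490],None,fx=4,fy=4,interpolation=cv2.INTER_CUBIC); cv2.imwrite("pics/z1.png",b2[...,::-1])
E
```

```text
waf [220 139  55] [ 15 191 220]
board [245 200 126] [ 19 124 245]
rest [248  86  75] [  2 178 248]
blade [249 249 250] [120   1 250]
wood [119  62  34] [ 10 182 119]
cupw [147 130 101] [ 19  80 147]
collar [248 243 213] [ 26  36 248]
plate [56 49 47] [ 7 41 56]
handle [90 75 73] [ 4 48 90]
cork [133  88  57] [ 12 146 133]
cupin [133 118  95] [ 18  73 133]
```

View pics/z0.png

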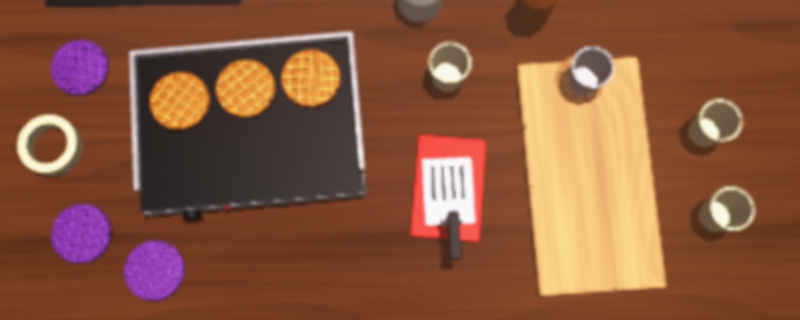

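View pics/z1.png

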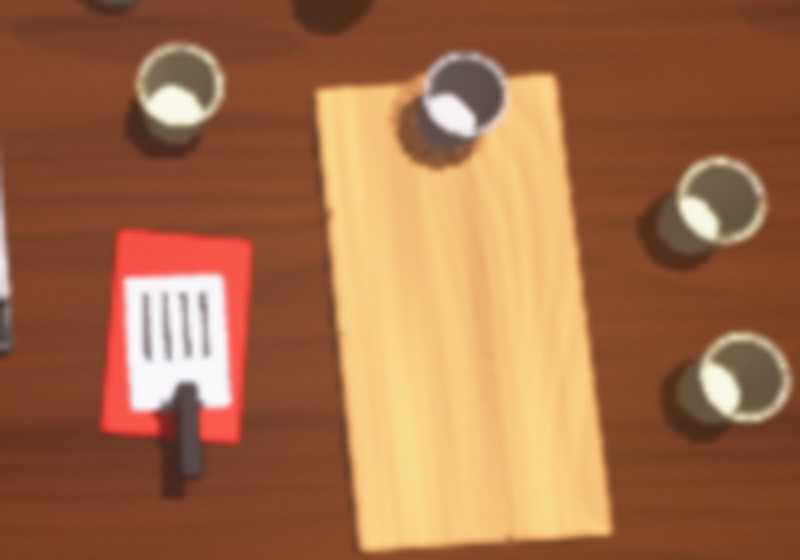

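```bash
cat >> h.py <<'E'
def rect(n,c,z):
    p=wc(n,c,z).astype(np.float32); (cx,cy),(w,h),a=cv2.minAreaRect(p*1000); return np.array([cx,cy])/1000,w,h,a
def waffles(im,z=0.058,n="top"):
    H=hsv(im); m=(H[...,0]>=9)&(H[...,0]<=22)&(H[...,1]>150)&(H[...,2]>150)
    m=cv2.morphologyEx(m.astype(np.uint8),cv2.MORPH_CLOSE,np.ones((5,5)))
    out=[]
    for c in blobs(m,150):
        p=wc(n,c,z).astype(np.float32); (x,y),r=cv2.minEnclosingCircle(p*1000); mo=cv2.moments(c)
        ctr=onplane(n,(mo['m10']/mo['m00'],mo['m01']/mo['m00']),z)[:2]
        out.append((ctr,np.array([x,y])/1000,r,cv2.contourArea(c)))
    return out
def cups(im,guess,ztop,n="top",win=16,dump=None):
    # rim circle by Hough near a guessed pixel
    u,v=int(guess[0]),int(guess[1]); s=8
    y0,x0=max(0,v-win),max(0,u-win)
    crop=im[y0:v+win,x0:u+win]
    g=cv2.cvtColor(cv2.resize(crop,None,fx=s,fy=s,interpolation=cv2.INTER_CUBIC),cv2.COLOR_RGB2GRAY)
    C,R,t=cam(n); 
    P=onplane(n,guess,ztop); e=C["fx"]*0.030/(R@P+t)[2]*s
    k=cv2.HoughCircles(cv2.GaussianBlur(g,(0,0),2),cv2.HOUGH_GRADIENT,1,20,param1=60,param2=8,minRadius=int(e*0.85),maxRadius=int(e*1.1))
    if k is None: return None
    x,y,r=k[0][0]; px=((x+.5)/s-.5+x0,(y+.5)/s-.5+y0)
    if dump:
        q=cv2.resize(crop,None,fx=s,fy=s,interpolation=cv2.INTER_CUBIC); cv2.circle(q,(int(x),int(y)),int(r),(255,0,0),1); cv2.imwrite(dump,q[...,::-1])
    return onplane(n,px,ztop)[:2],px,r/e
E
python3 - <<'E'
from h import *
np.set_printoptions(precision=4,suppress=True)
im=np.ascontiguousarray(cv2.imread("pics/top0.png")[...,::-1]); H=hsv(im)
print("waf");[print(*w) for w in waffles(im)]
m=(H[...,0]>=14)&(H[...,0]<=24)&(H[...,1]>90)&(H[...,1]<150)&(H[...,2]>190)
for c in blobs(m,3000):
    print("board",*rect("top",c,.018)); q=cv2.boxPoints(cv2.minAreaRect((wc("top",c,.018)*1000).astype(np.float32)));print(q)
m=((H[...,0]<=6)|(H[...,0]>174))&(H[...,1]>120)&(H[...,2]>150)
for c in blobs(m,300): 
    print("rest",*rect("top",c,.008)); print(cv2.boxPoints(cv2.minAreaRect((wc("top",c,.008)*1000).astype(np.float32))))
m=(H[...,1]<25)&(H[...,2]>200); m[:, :310]=0;m[:,360:]=0;m[:215]=0;m[285:]=0
for c in blobs(m,200): print("blade",*rect("top",c,.010)); print(cv2.boxPoints(cv2.minAreaRect((wc("top",c,.010)*1000).astype(np.float32))))
m=(H[...,2]<110); m[:,:310]=0;m[:,360:]=0;m[:258]=0;m[285:]=0
m&=(H[...,1]<100)
for c in blobs(m,30): print("handle",*rect("top",c,.085)); print(cv2.boxPoints(cv2.minAreaRect((wc("top",c,.085)*1000).astype(np.float32))))
for i,(g,z) in enumerate([((335,181),.08),((470,210),.08),((475.5,254),.08),((406,183),.098)]):
    print("cup",cups(im,g,z,dump=f"pics/c{i}.png"))
# plate corners of fence (manual zoom): z0 px
for a in [(131,51),(352,34),(364,192),(143,213)]:
    px=(110+a[0]/2,150+a[1]/2); print("plate",onplane("top",px,.067)[:2],onplane("top",px,.045)[:2])
E
python3 -c "
import cv2,numpy as np
cv2.imwrite('pics/c.png',np.hstack([cv2.imread(f'pics/c{i}.png')[:250,:250] for i in range(3)]))"
```

```text
waf
[0.6517 0.2352] [0.6531 0.2349] 136.70425415039062 1875.5
board [ 0.5257 -0.2592] 339.75872802734375 179.9425811767578 2.446922540664673
[[ 352.0909 -176.5689]
 [ 359.7734 -356.3474]
 [ 699.2224 -341.8418]
 [ 691.5399 -162.0633]]
rest [ 0.5109 -0.0548] 103.5001449584961 151.85797119140625 83.77564239501953
[[ 429.8062  -98.0311]
 [ 580.7689 -114.4958]
 [ 591.9906  -11.6058]
 [ 441.0278    4.8589]]
blade [ 0.5053 -0.0535] 92.06619262695312 68.41581726074219 1.2748011350631714
[[458.5506 -20.3016]
 [460.0727 -88.7005]
 [552.1162 -86.6522]
 [550.5941 -18.2534]]
handle [ 0.4306 -0.0509] 21.844907760620117 54.2635383605957 88.73662567138672
[[403.216  -61.2565]
 [457.4664 -62.4529]
 [457.948  -40.6133]
 [403.6977 -39.4169]]
cup (array([ 0.6771, -0.0578]), (np.float32(334.375), np.float32(181.125)), np.float64(1.0423884124050908))
cup (array([ 0.5881, -0.4325]), (np.float32(469.0), np.float32(208.875)), np.float64(0.9552110636701215))
cup (array([ 0.4637, -0.4371]), (np.float32(475.0), np.float32(253.0)), np.float64(0.9646805533910213))
cup (array([ 0.66  , -0.2566]), (np.float32(405.875), np.float32(183.75)), np.float64(0.8682070465763055))
plate [0.7076 0.397 ] [0.7143 0.4028]
plate [0.7262 0.0794] [0.7332 0.0802]
plate [0.4961 0.0656] [0.4994 0.0662]
plate [0.4735 0.3717] [0.4765 0.3771]
```

Run:
```python
from h import *
im=np.ascontiguousarray(cv2.imread("pics/scene0.png")[...,::-1])
cv2.imwrite("pics/s1.png",cv2.resize(im[150:290,160:360],None,fx=4,fy=4,interpolation=cv2.INTER_CUBIC)[...,::-1])
```

```text
(no output)
```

View pics/c.png

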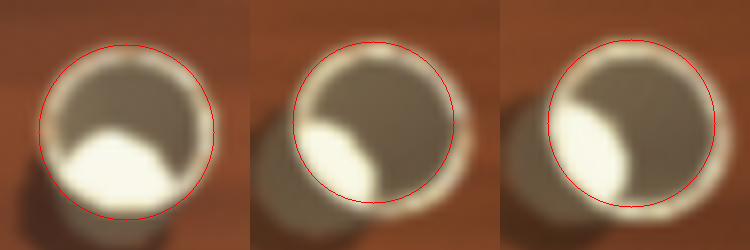

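View pics/s1.png

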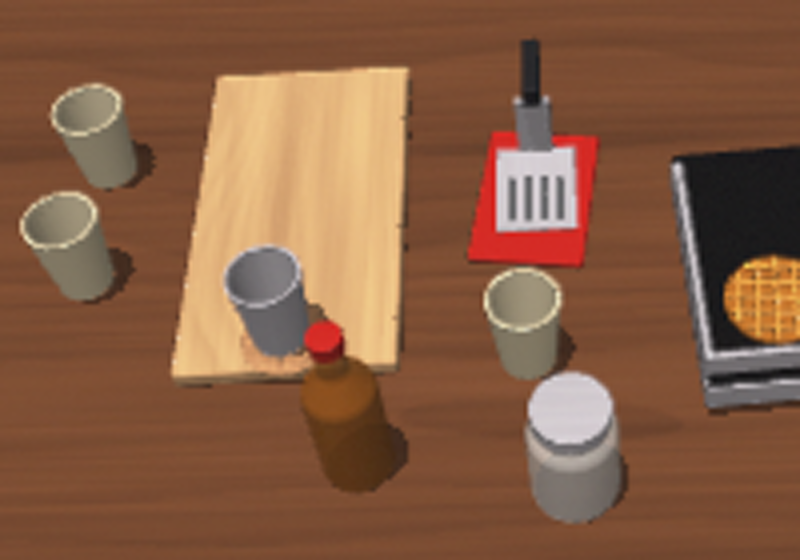

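```bash
cat >> h.py <<'E'
def waffles2(im,z,n="top"):
    H=hsv(im); m=((H[...,0]>=8)&(H[...,0]<=24)&(H[...,1]>150)&(H[...,2]>140)).astype(np.uint8)
    m=cv2.morphologyEx(m,cv2.MORPH_CLOSE,np.ones((3,3)))
    big=cv2.resize(m*255,None,fx=4,fy=4,interpolation=cv2.INTER_LINEAR)>127
    e=cv2.morphologyEx(big.astype(np.uint8),cv2.MORPH_OPEN,cv2.getStructuringElement(cv2.MORPH_ELLIPSE,(41,41)))
    out=[]
    for c in blobs(e,1500):
        M=cv2.moments(c); u,v=M['m10']/M['m00'],M['m01']/M['m00']
        px=((u+.5)/4-.5,(v+.5)/4-.5); out.append((onplane(n,px,z)[:2],px,np.sqrt(cv2.contourArea(c)/np.pi)/4))
    return out
E
python3 - <<'E'
from h import *
np.set_printoptions(precision=4,suppress=True)
imt=np.ascontiguousarray(cv2.imread("pics/top0.png")[...,::-1]); ims=np.ascontiguousarray(cv2.imread("pics/scene0.png")[...,::-1])
print("waf top");[print(*w) for w in waffles2(imt,.056)]
print("waf scene");[print(*w) for w in waffles2(ims,.056,"scene")]
c0=np.array([.5971,.2312]);a=np.deg2rad(3.35);R=np.array([[np.cos(a),-np.sin(a)],[np.sin(a),np.cos(a)]])
def draw(n,im,box,s,name):
    q=cv2.resize(im[box[1]:box[3],box[0]:box[2]],None,fx=s,fy=s,interpolation=cv2.INTER_CUBIC)
    for pts,z,col in [([(-.12,-.16),(.12,-.16),(.12,.16),(-.12,.16)],.045,(0,255,0)),([(-.12,-.155),(.106,-.155),(.106,.155),(-.12,.155)],.067,(0,255,255)),([(-.12,-.16),(.12,-.16),(.12,.16),(-.12,.16)],.0,(255,0,255))]:
        P=np.array([(proj(n,[*(c0+R@np.array(p)),z])-np.array(box[:2])+.5)*s for p in pts]).astype(int)
        cv2.polylines(q,[P],True,col,1)
    cv2.imwrite(name,q[...,::-1])
draw("top",imt,(165,155,305,270),5,"pics/dt.png"); draw("scene",ims,(320,170,450,260),6,"pics/ds.png")
def objs():
    for n,px,z in [("top",(383,138),.17),("top",(320,134),.11),("scene",(241,237),.17),("scene",(303,249),.11)]: print(n,onplane(n,px,z))
objs()
E
```

```text
waf top
[0.6371 0.3294] (199.21994073856402, 199.7390252065171) 14.25137192529705
[0.6535 0.2354] (232.142883444619, 193.48207973291437) 14.233911709575228
[0.6666 0.1411] (264.9759786038257, 188.4067409452442) 14.204530231751782
waf scene
[0.6691 0.1414] (353.83282878602085, 224.51239014919273) 11.392578992108882
[0.6561 0.2355] (382.85210448392553, 220.41787621615902) 11.198843474056307
[0.6391 0.3292] (411.03337590205143, 215.41414294980945) 11.07603808101171
top [ 0.77  -0.188  0.17 ]
top [ 0.8085 -0.0199  0.11  ]
scene [ 0.7846 -0.1834  0.17  ]
scene [ 0.7899 -0.0178  0.11  ]
```

View pics/dt.png

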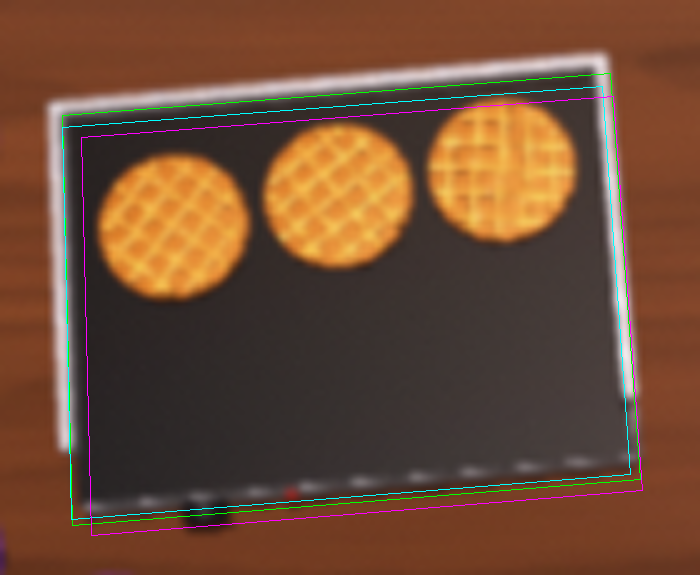

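View pics/ds.png

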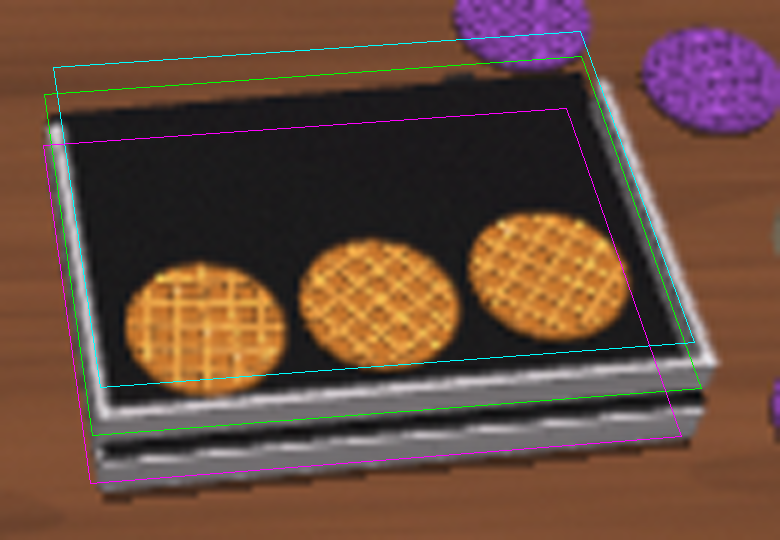

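```bash
cat > dp.py <<'E'
from h import *
import sys
imt=np.ascontiguousarray(cv2.imread("pics/top0.png")[...,::-1]); ims=np.ascontiguousarray(cv2.imread("pics/scene0.png")[...,::-1])
c0=np.array([float(sys.argv[1]),float(sys.argv[2])]);a=np.deg2rad(float(sys.argv[3]));R=np.array([[np.cos(a),-np.sin(a)],[np.sin(a),np.cos(a)]])
def draw(n,im,box,s):
    q=cv2.resize(im[box[1]:box[3],box[0]:box[2]],None,fx=s,fy=s,interpolation=cv2.INTER_CUBIC)
    for pts,z,col in [([(-.12,-.16),(.12,-.16),(.12,.16),(-.12,.16)],.045,(0,255,0)),([(-.12,-.155),(.106,-.155),(.106,.155),(-.12,.155)],.067,(0,255,255)),([(-.12,-.16),(.12,-.16),(.12,.16),(-.12,.16)],.0,(255,0,255))]:
        P=np.array([(proj(n,[*(c0+R@np.array(p)),z])-np.array(box[:2])+.5)*s for p in pts]).astype(int)
        cv2.polylines(q,[P],True,col,1)
    return q
A=draw("top",imt,(165,155,305,265),4); B=draw("scene",ims,(320,170,450,260),4)
o=np.zeros((A.shape[0]+0,0,3),np.uint8)
C=np.zeros((600,800,3),np.uint8); A=A[:,:]; 
cv2.imwrite("pics/dA.png",A[...,::-1]); cv2.imwrite("pics/dB.png",B[...,::-1])
E
python3 dp.py .608 .236 3.4
```

```text
(no output)
```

View pics/dA.png

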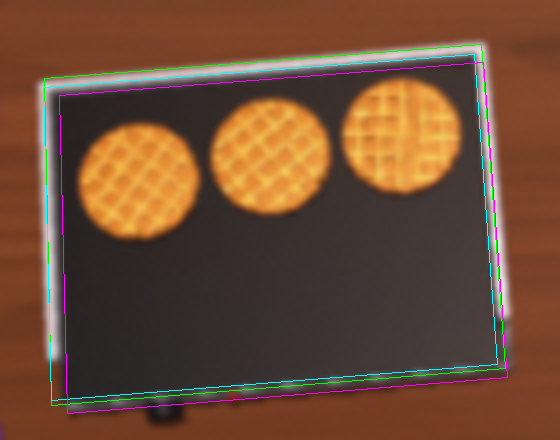

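View pics/dB.png

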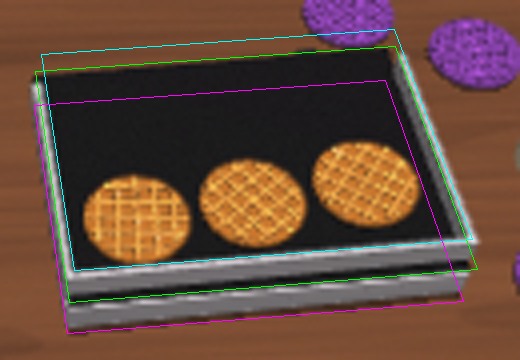

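```bash
cat >> h.py <<'E'
DOWN=np.diag([1.,-1.,-1.])
def Rz(a): return Rot.from_euler('z',a).as_matrix()
def Ry(a): return Rot.from_euler('y',a).as_matrix()
G=np.array([-.068,0,.074])   # tcp in spatula frame
def sp(o,yaw,pitch):   # spatula origin, yaw, pitch nose-down -> tcp pose
    R=Rz(yaw)@Ry(pitch); return np.asarray(o)+R@G, R@DOWN
def sp_front(f,yaw,pitch): # given lower front edge centre
    R=Rz(yaw)@Ry(pitch); return sp(np.asarray(f)-R@np.array([.0475,0,0]),yaw,pitch)
PC=np.array([.608,.236]); PA=.0593
BC=np.array([.5257,-.2592]); BA=np.deg2rad(2.447)
def P2W(x,y): return PC+Rz(PA)[:2,:2]@np.array([x,y])
def B2W(x,y): return BC+Rz(BA)[:2,:2]@np.array([x,y])
def st(msg=""):
    s=robot.get_state(); print(msg,"t%.1f"%s["time"],np.round(s["ee_pos"],4),"F",np.round(s["force"],1),"M",np.round(s["moment"],2),"op%.4f"%s["opening"]); return s
def lin(po,v=.15,thr=None):
    return robot.move_linear(po[0],velocity=v,frame=po[1],threshold=thr)
E
python3 - <<'E'
from h import *
yaw=np.deg2rad(1.0)
g=np.array([.4375,-.0535])
R=Rz(yaw)@DOWN
robot.move_ptp([g[0],g[1],.23],R); st("above")
robot.move_linear([g[0],g[1],.082],velocity=.15); st("at")
robot.gripper_to(0.0); st("grip")
grab("top","g_top"); 
robot.move_linear([g[0],g[1],.182],velocity=.12); st("up")
im=grab("scene","g_sc"); cv2.imwrite("pics/g_sc2.png",cv2.resize(im[60:260,220:420],None,fx=3,fy=3)[...,::-1])
im=grab("top"); cv2.imwrite("pics/g_top2.png",cv2.resize(im[180:330,260:420],None,fx=4,fy=4)[...,::-1])
E
```

```text
above t2.3 [ 0.4376 -0.0541  0.23  ] F [ 0.  -0.5 -0.6] M [0.03 0.   0.06] op0.0939
at t3.4 [ 0.4379 -0.0535  0.0826] F [-0.6  0.   0.1] M [ 0.04  0.02 -0.03] op0.0939
grip t4.6 [ 0.4375 -0.0535  0.082 ] F [-0.6 -1.3  0.7] M [-0.06  0.03 -0.07] op0.0159
up t5.6 [ 0.4371 -0.0535  0.1814] F [ 0.4  0.4 -1.4] M [0.07 0.07 0.02] op0.0158
```

View pics/g_sc2.png

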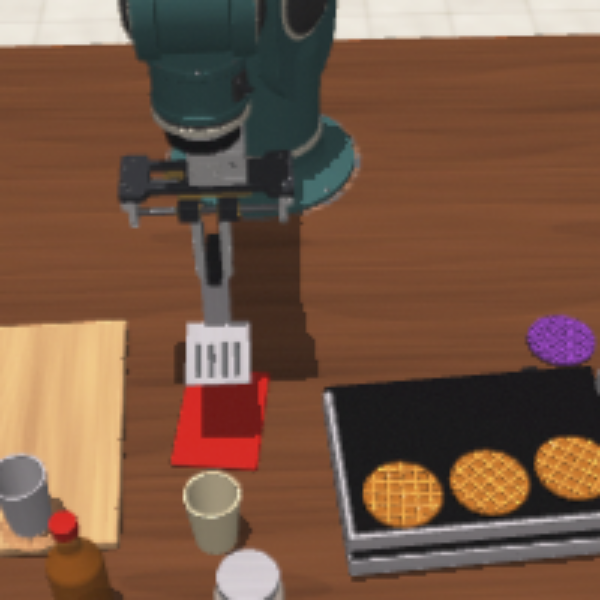

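View pics/g_top2.png

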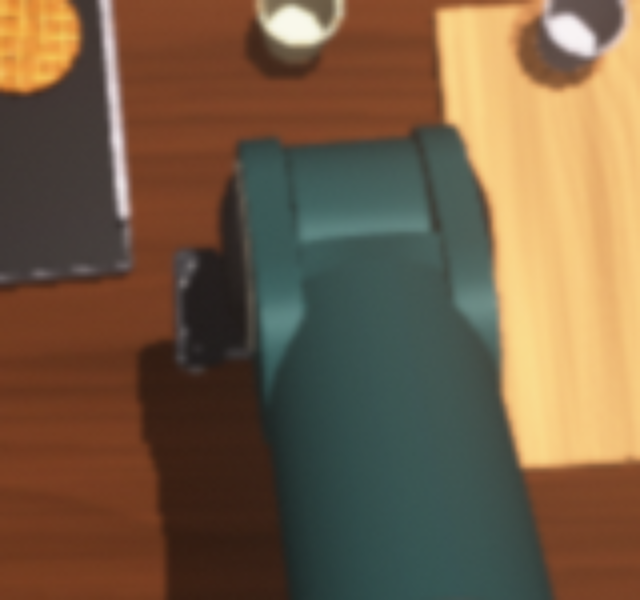

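Run:
```python
from h import *
im=np.ascontiguousarray(cv2.imread("pics/g_sc.png")[...,::-1]);H=hsv(im)
m=(H[...,1]<30)&(H[...,2]>190);m[:160]=0;m[200:]=0;m[:,:270]=0;m[:,315:]=0
for c in blobs(m,80):
    p=wc("scene",c,.1094).astype(np.float32)*1000; print(cv2.boxPoints(cv2.minAreaRect(p)),p[:,0].max(),p[:,1].mean())
```

```text
[[460.89252  -87.93773 ]
 [550.2382   -88.025894]
 [550.30493  -20.411133]
 [460.95923  -20.322968]] 550.27924 -54.644283
```

```bash
cat >> h.py <<'E'
def approach(wx,wy):
    """waffle at plate coords; touch down before it, blade 3deg nose down"""
    fx=wx-.042-.018; p=np.deg2rad(3)
    f=P2W(fx,wy)
    robot.move_ptp(*sp_front([*f,.14],PA,p)); st("above")
    lin(sp_front([*f,.055],PA,p),.12)
    s0=robot.get_state()
    hit=lin(sp_front([*f,.0435],PA,p),.01,2.0); s=st("touch %s"%hit)
    exp=sp_front([*f,.045],PA,p)[0]; print("tcp minus nominal contact",s["ee_pos"]-exp)
    return fx
E
python3 - <<'E'
from h import *
for w in [(.668,.1413),(.655,.2355),(.638,.3293)]: print(Rz(PA)[:2,:2].T@(np.array(w)-PC))
w=Rz(PA)[:2,:2].T@(np.array((.668,.1413))-PC)
approach(*w)
im=grab("scene"); cv2.imwrite("pics/w1a.png",cv2.resize(im[120:260,300:460],None,fx=4,fy=4)[...,::-1])
E
```

```text
[ 0.05428212 -0.09808946]
[ 0.04688775 -0.00328459]
[0.03547672 0.09135805]
above t6.5 [0.4966 0.1308 0.2194] F [-0.5 -0.5 -2.2] M [ 0.01  0.01 -0.03] op0.0159
touch True t8.3 [0.4967 0.1311 0.1241] F [ 0.7 -0.3  2.2] M [ 0.06 -0.48 -0.01] op0.0155
tcp minus nominal contact [-9.62833228e-05 -9.20633323e-06 -8.13628162e-04]
```

View pics/w1a.png

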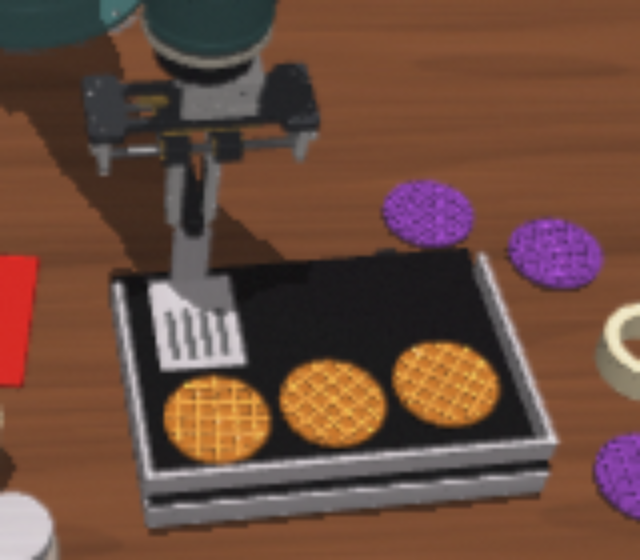

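Blade is flat on the plate, its front edge centred (px ~(203,365)) right before the first waffle. Now I'll push it in.

```bash
cat >> h.py <<'E'
def scoop(wy,z=.0445,xe=.101,thr=12):
    p=np.deg2rad(3)
    hit=lin(sp_front([*P2W(xe,wy),z],PA,p),.05,thr); s=st("scoop %s"%hit)
    e=sp_front([*P2W(xe,wy),z],PA,p)[0]; print("short of target",Rz(PA).T@(s["ee_pos"]-e))
E
python3 - <<'E'
from h import *
scoop(-.0981)
im=grab("scene"); cv2.imwrite("pics/w1b.png",cv2.resize(im[120:260,300:460],None,fx=4,fy=4)[...,::-1])
E
```

```text
scoop False t10.7 [0.6034 0.1374 0.1245] F [0.7 1.4 0.9] M [ 0.03 -0.24  0.02] op0.0156
short of target [-6.47042335e-06 -5.14560623e-05  3.12099738e-05]
```

View pics/w1b.png

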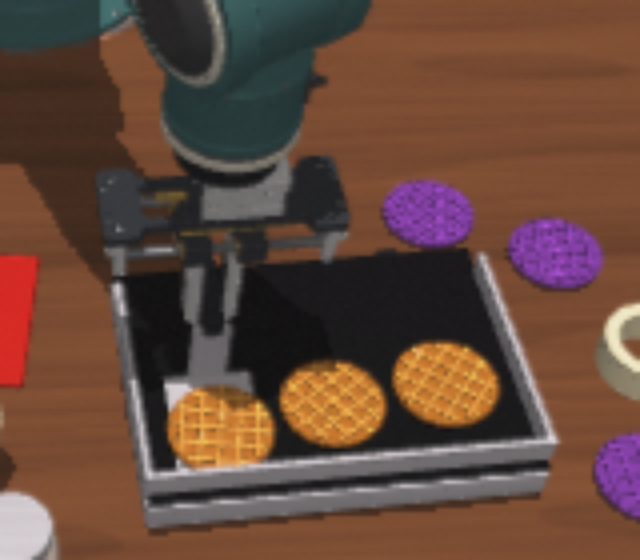

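```bash
cat >> h.py <<'E'
def lift(wy,xe=.101):
    d=np.deg2rad
    lin(sp_front([*P2W(xe-.001,wy),.0485],PA,d(3)),.03)
    lin(sp_front([*P2W(xe-.010,wy),.062],PA,d(-4)),.04)
    lin(sp_front([*P2W(xe-.010,wy),.17],PA,d(-4)),.10); st("lifted")
E
python3 - <<'E'
from h import *
lift(-.0981)
im=grab("scene"); cv2.imwrite("pics/w1c.png",cv2.resize(im[90:250,300:460],None,fx=4,fy=4)[...,::-1])
for n,x,y in [("A",52,30),("B",-28,-35),("C",-105,30)]:
    f=B2W((x+36)/1000,y/1000)
    for dx in (0,-.05,-.1):
        f2=f+dx*np.array([np.cos(BA),np.sin(BA)])
        print(n,dx,[robot.ik(*sp_front([*f2,.02],BA,np.deg2rad(p))) is not None for p in (0,12,20)])
E
```

```text
lifted t12.9 [0.5842 0.1362 0.2351] F [-0.9  0.9 -3. ] M [-0.01  0.27  0.03] op0.0158
A 0 [True, True, True]
A -0.05 [True, True, True]
A -0.1 [True, True, True]
B 0 [True, True, True]
B -0.05 [True, True, True]
B -0.1 [True, True, True]
C 0 [True, True, True]
C -0.05 [True, True, True]
C -0.1 [True, True, True]
```

View pics/w1c.png

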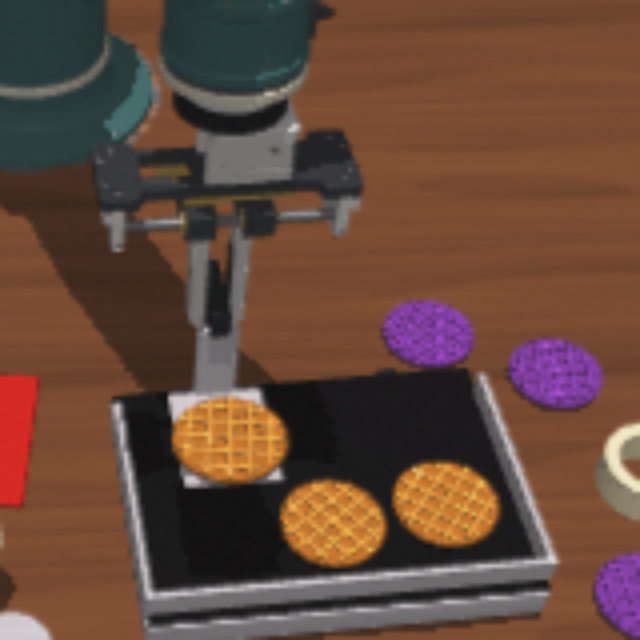

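Waffle 1 sits flat on the blade (px (230,440)) and the other two haven't moved. Next I'll carry it to the board.

```bash
cat >> h.py <<'E'
def carry_lay(x,y,lead=.036,fromx=None):
    d=np.deg2rad; ex=np.array([np.cos(BA),np.sin(BA)])
    f=B2W(x+lead,y)
    lin(sp_front([*f,.15],BA,d(-4)),.15); st("over board")
    lin(sp_front([*f,.05],BA,d(-2)),.10)
    lin(sp_front([*f,.024],BA,d(2)),.05)
    hit=lin(sp_front([*f,.0195],BA,d(12)),.03)
    lin(sp_front([*f,.0195],BA,d(20)),.02); st("tipped")
    robot.pause(.3)
    im=grab("scene"); cv2.imwrite("pics/lay_%.0f_a.png"%(x*1000),cv2.resize(im[100:260,180:340],None,fx=4,fy=4)[...,::-1])
    f2=f-ex*.105
    lin(sp_front([*f2,.0195],BA,d(20)),.07); st("withdrawn")
    im=grab("scene"); cv2.imwrite("pics/lay_%.0f_b.png"%(x*1000),cv2.resize(im[100:260,180:340],None,fx=4,fy=4)[...,::-1])
E
python3 - <<'E'
from h import *
carry_lay(.052,.028)
E
```

```text
over board t15.6 [ 0.4923 -0.2322  0.2158] F [-0.2  0.6 -1.7] M [0.04 0.21 0.01] op0.0158
tipped t19.2 [ 0.5291 -0.2311  0.1285] F [ 0.5  0.8 -1.4] M [ 0.06 -0.41  0.  ] op0.0160
withdrawn t21.2 [ 0.4247 -0.2354  0.1285] F [-1.1 -0.3 -0.7] M [-0.01 -0.3  -0.04] op0.0159
```

View pics/lay_52_a.png

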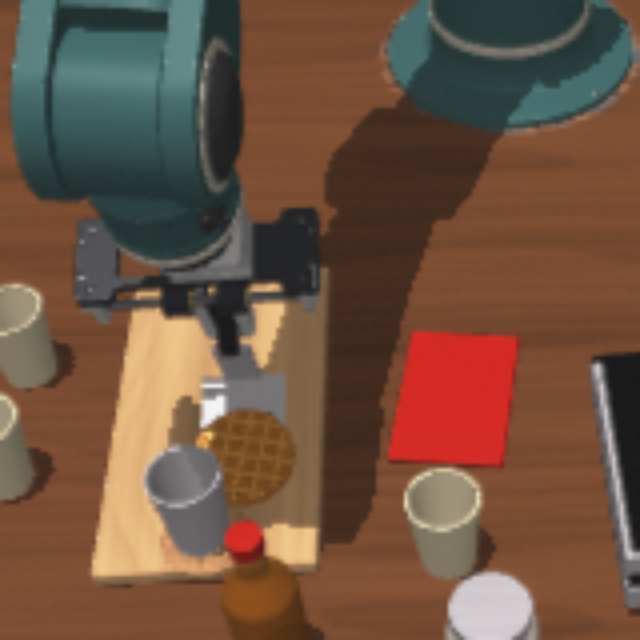

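View pics/lay_52_b.png

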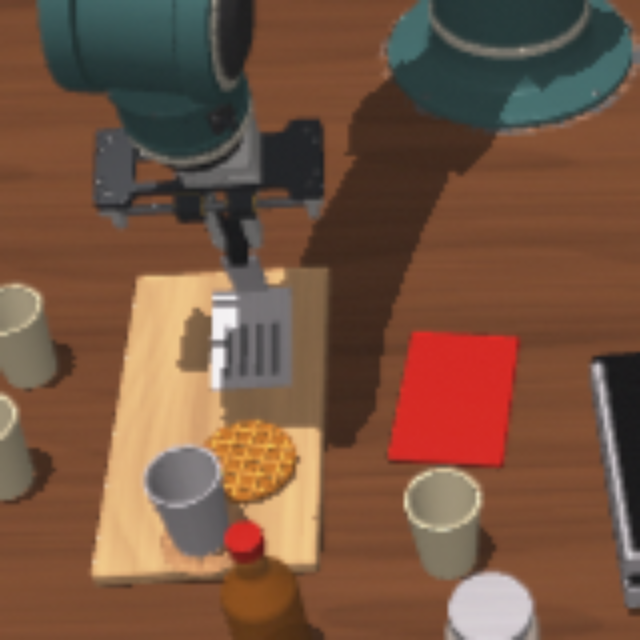

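```bash
cat >> h.py <<'E'
def W2B(p): return Rz(BA)[:2,:2].T@(np.asarray(p)[:2]-BC)
def W2P(p): return Rz(PA)[:2,:2].T@(np.asarray(p)[:2]-PC)
E
python3 - <<'E'
from h import *
for px in [(251,460),(251,421),(251,500),(205,458),(297,460)]: print(W2B(onplane("scene",(px[0]/4+180-.4,px[1]/4+100-.4),.030)))
# raise, go, re-measure plate waffles with both views
s=robot.get_state()
f=B2W(-.02,.028)
lin(sp_front([*f,.15],BA,0),.15)
im=grab("scene"); [print("sc",W2P(w[0]),w[1:]) for w in waffles2(im,.056,"scene")]
im=grab("top","t2"); [print("top",W2P(w[0]),w[1:]) for w in waffles2(im,.056)]
E
```

```text
[0.07184564 0.03358208]
[0.02926067 0.03094896]
[0.11361247 0.03616462]
[ 0.06672039 -0.00490186]
[0.07482765 0.07187325]
sc [ 0.04802991 -0.00336128] ((382.85210448392553, 220.41787621615902), np.float64(11.198843474056307))
sc [0.03669579 0.09128402] ((411.05978231567593, 215.4318001078312), np.float64(11.09039807483056))
sc [-0.0196543  -0.44888181] ((243.29272984466786, 214.15905773597146), np.float64(9.591741462897065))
top [-0.04831928 -0.45613982] ((392.71748367582103, 212.77835525894628), np.float64(14.393746807898031))
top [0.03450015 0.0915108 ] ((199.20606053173748, 199.7569614768305), np.float64(14.240199853476817))
top [ 0.04541102 -0.00331971] ((232.142883444619, 193.48207973291437), np.float64(14.233911709575228))
```

Run:
```python
from h import *
print(W2B(onplane("top",(392.72,212.78),.030)))
im=np.ascontiguousarray(cv2.imread("pics/t2.png")[...,::-1])
cv2.imwrite("pics/t2z.png",cv2.resize(im[170:300,340:500],None,fx=4,fy=4,interpolation=cv2.INTER_CUBIC)[...,::-1])
print(W2B(onplane("top",(391.3,211.5),.030)))
```

```text
[0.06803156 0.02942563]
[0.07208177 0.03314358]
```

View pics/t2z.png

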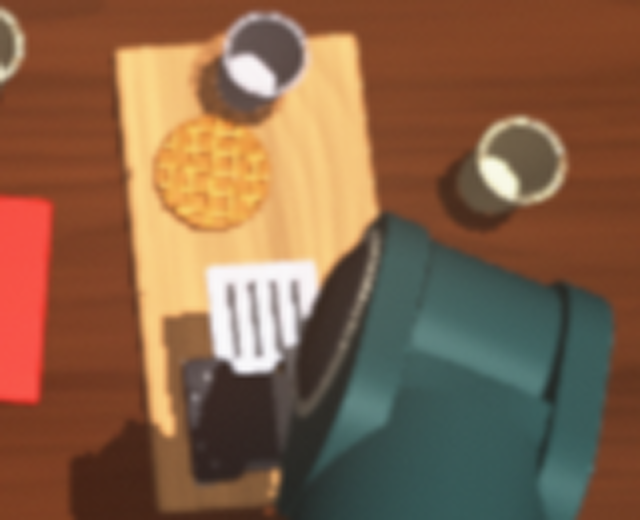

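Waffle A lies flat but at board x≈0.069, just over the limit, because it slid further than I planned. I'll nudge it back diagonally with the blade's side edge, and lay the next ones with less lead.

```bash
cat > push.py <<'E'
from h import *
u=np.array([.7071,.7071]); e=np.array([.7071,-.7071]); yaw=BA-np.pi/4
c=np.array([.0700,.0315])
def o(d,z): # d: distance of edge centre-line from waffle centre
    b=c+u*(d+.035)-.022*e; return sp([*B2W(*b),z],yaw,0)
for d,z in [(.060,.15),(.060,.0245),(.020,.0245)]: print(robot.ik(*o(d,z)) is not None)
robot.move_ptp(*o(.060,.15))
lin(o(.060,.0245),.12); st()
im=grab("scene"); cv2.imwrite("pics/p1.png",cv2.resize(im[100:260,180:340],None,fx=4,fy=4)[...,::-1])
lin(o(.019,.0245),.04); st()
lin(o(.060,.0245),.1)
lin(o(.060,.15),.15)
im=grab("scene","p2s"); cv2.imwrite("pics/p2.png",cv2.resize(im[100:260,180:340],None,fx=4,fy=4)[...,::-1])
[print("sc",W2B(onplane("scene",w[1],.030)),w[1:]) for w in waffles2(im,.056,"scene")]
im=grab("top","p2t"); [print("top",W2B(onplane("top",w[1],.030)),w[1:]) for w in waffles2(im,.056)]
E
python3 push.py
```

```text
True
True
True
 t24.6 [ 0.5927 -0.0939  0.0992] F [ 0.7  0.5 -1.5] M [ 0.09  0.05 -0.03] op0.0156
 t25.8 [ 0.5646 -0.1239  0.0985] F [-0.3  0.1 -1.4] M [ 0.09  0.08 -0.04] op0.0157
sc [0.13217694 0.49569916] ((382.85210448392553, 220.41787621615902), np.float64(11.198843474056307))
sc [0.11891271 0.59278877] ((411.05978231567593, 215.4318001078312), np.float64(11.09039807483056))
sc [0.05340718 0.02125493] ((239.0060382765326, 210.52628953024256), np.float64(8.049593542924256))
top [0.14312215 0.58853333] ((199.20606053173748, 199.7569614768305), np.float64(14.240199853476817))
top [0.15583569 0.4921468 ] ((232.142883444619, 193.48207973291437), np.float64(14.233911709575228))
```

View pics/p1.png

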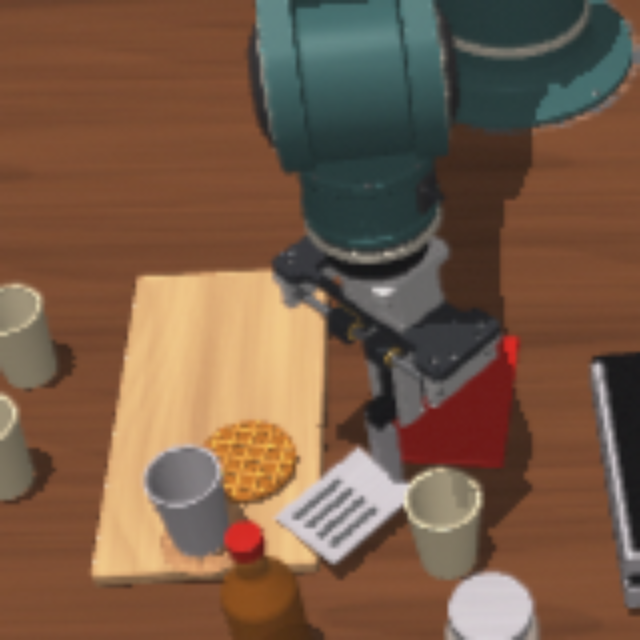

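View pics/p2.png

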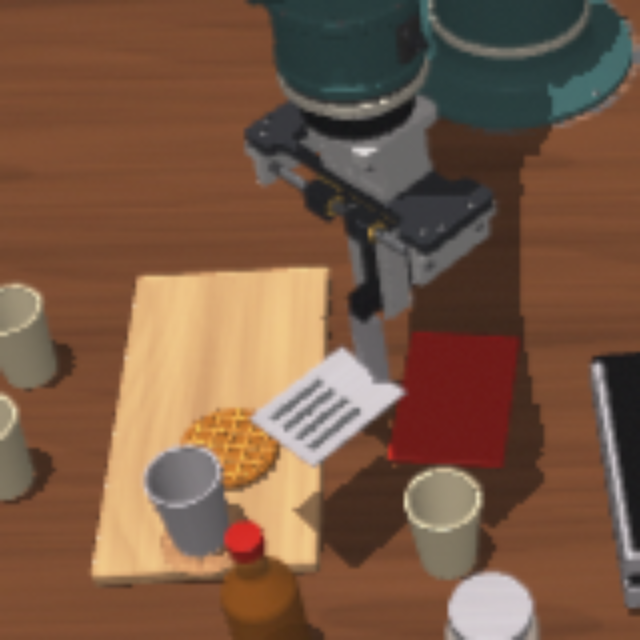

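Run:
```python
from h import *
print(W2B(onplane("scene",(231/4+180-.4,448/4+100-.4),.031)))
wy=-.0033
approach(.0467,wy)
scoop(wy)
im=grab("scene"); cv2.imwrite("pics/w2b.png",cv2.resize(im[120:260,300:460],None,fx=4,fy=4)[...,::-1])
```

```text
[0.0584564  0.01624905]
above t28.7 [0.4846 0.2238 0.2198] F [-0.4  0.3 -1.4] M [-0.04  0.04 -0.  ] op0.0156
touch True t30.6 [0.4835 0.2253 0.124 ] F [-0.3  0.4  2.5] M [ 0.06 -0.44 -0.04] op0.0153
tcp minus nominal contact [-9.78159778e-05 -4.04135318e-05 -9.62308407e-04]
scoop False t33.0 [0.5977 0.232  0.1244] F [0.2 0.2 0.1] M [ 0.08 -0.17 -0.02] op0.0160
short of target [-6.16226270e-05 -4.41249526e-05 -1.06410830e-05]
```

View pics/w2b.png

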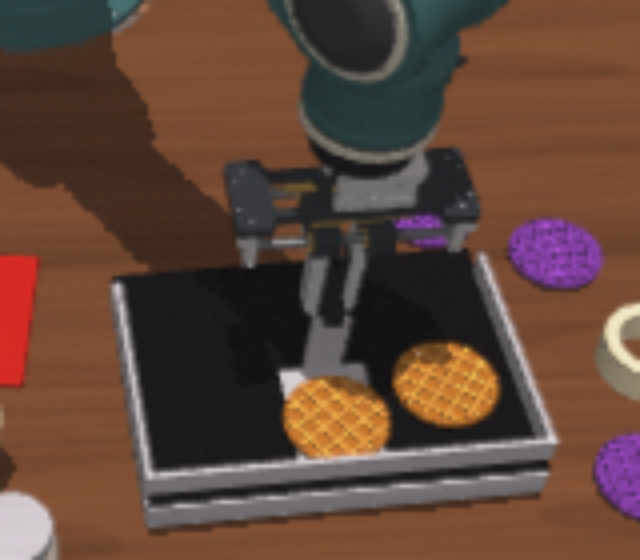

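Run:
```python
from h import *
lift(-.0033)
im=grab("scene"); cv2.imwrite("pics/w2c.png",cv2.resize(im[90:250,300:460],None,fx=4,fy=4)[...,::-1])
carry_lay(-.032,-.038,lead=.018)
s=robot.get_state()
lin(sp_front([*B2W(-.115,-.038),.14],BA,0),.15)
im=grab("scene"); [print("sc",W2B(onplane("scene",w[1],.030)),w[1:]) for w in waffles2(im,.056,"scene")]
cv2.imwrite("pics/w2d.png",cv2.resize(im[100:260,180:340],None,fx=4,fy=4)[...,::-1])
im=grab("top","w2t"); [print("top",W2B(onplane("top",w[1],.030)),w[1:]) for w in waffles2(im,.056)]
```

```text
lifted t35.2 [0.5786 0.2308 0.2351] F [ 0.6  0.5 -2.4] M [-0.02  0.23  0.02] op0.0159
over board t39.1 [ 0.3932 -0.3027  0.2158] F [ 0.5  0.7 -1.2] M [ 0.05  0.23 -0.03] op0.0155
tipped t42.7 [ 0.43   -0.3014  0.1285] F [-0.2  0.1 -2.4] M [ 0.06 -0.32 -0.  ] op0.0158
withdrawn t44.7 [ 0.3256 -0.3057  0.1285] F [ 0.7 -0.4 -1. ] M [ 0.03 -0.41  0.02] op0.0156
sc [0.11883276 0.59271917] ((411.03337590205143, 215.41414294980945), np.float64(11.07603808101171))
sc [0.0510767  0.02381435] ((239.81749700678463, 209.94281295729678), np.float64(8.647137196862385))
sc [-0.0298126 -0.0391867] ((223.27390366340953, 193.12406819784425), np.float64(9.937086846987794))
top [-0.03331613 -0.03774382] ((419.80469021241674, 245.8886547991036), np.float64(14.494979104820688))
top [0.05241754 0.01522858] ((398.16319003419636, 217.73168457905876), np.float64(14.26950788633559))
top [0.14312215 0.58853333] ((199.20606053173748, 199.7569614768305), np.float64(14.240199853476817))
```

View pics/w2c.png

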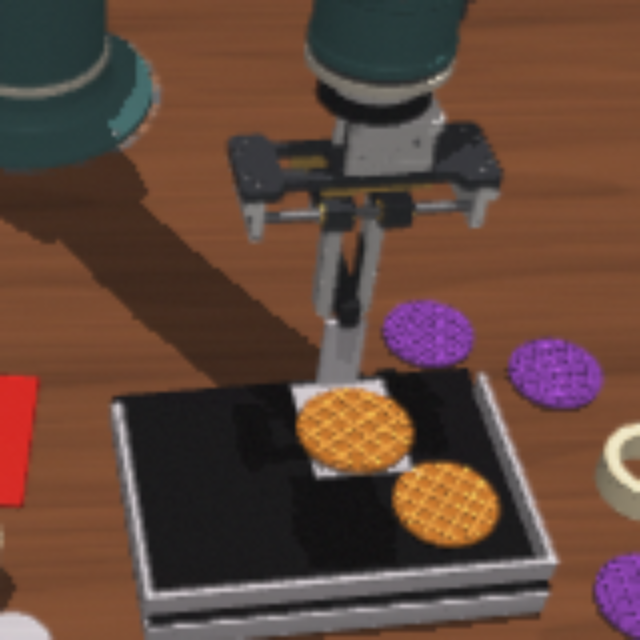

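View pics/w2d.png

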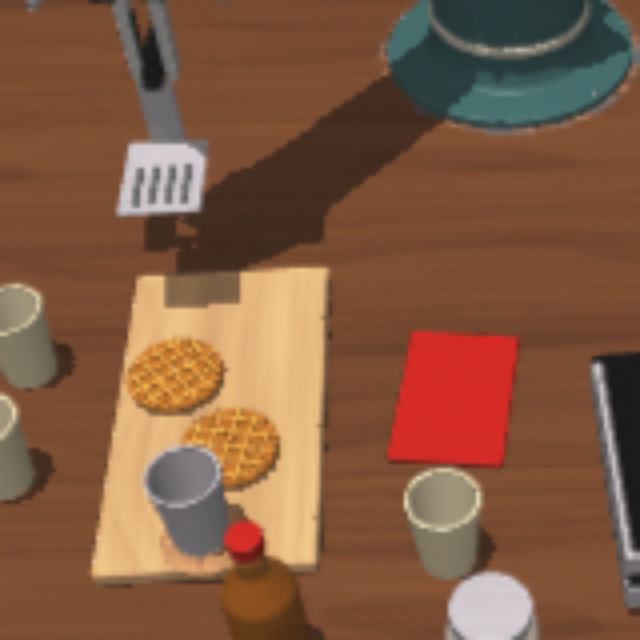

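View pics/w2t.png

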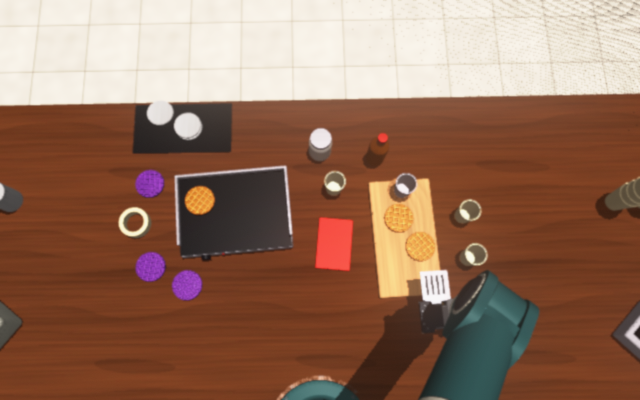

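Run:
```python
from h import *
for f in (-.08,-.185): print(robot.ik(*sp_front([*B2W(f,.03),.0195],BA,np.deg2rad(20))) is not None)
wy=.0914
approach(.0358,wy); scoop(wy)
im=grab("scene"); cv2.imwrite("pics/w3b.png",cv2.resize(im[120:260,300:460],None,fx=4,fy=4)[...,::-1])
```

```text
True
True
above t47.9 [0.4677 0.3183 0.2199] F [ 1.  -0.5 -2. ] M [-0.    0.02  0.01] op0.0155
touch True t49.8 [0.467  0.3192 0.1239] F [0.2 0.5 3.8] M [ 0.08 -0.39 -0.  ] op0.0156
tcp minus nominal contact [-1.22895635e-04 -4.32151936e-05 -1.07804223e-03]
scoop False t52.5 [0.5921 0.3266 0.1244] F [-0.5 -0.  -0.2] M [ 0.07 -0.06 -0.03] op0.0157
short of target [-4.81679069e-05 -2.59676954e-05  3.98217671e-06]
```

View pics/w3b.png

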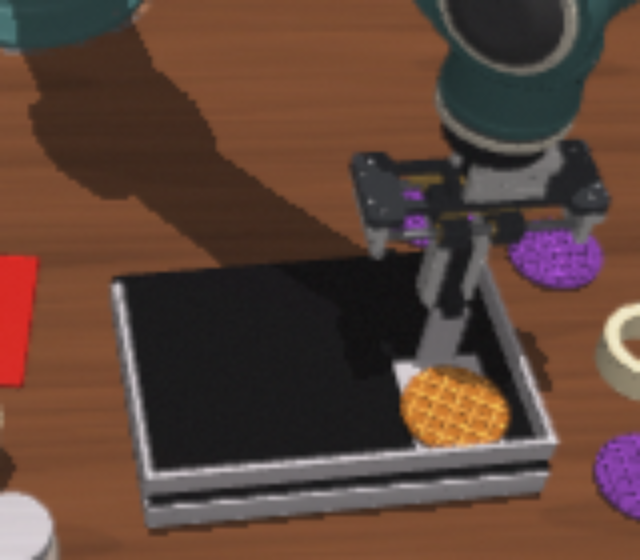

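Run:
```python
from h import *
lift(.0914)
im=grab("scene"); cv2.imwrite("pics/w3c.png",cv2.resize(im[90:250,300:460],None,fx=4,fy=4)[...,::-1])
```

```text
lifted t54.6 [0.573  0.3253 0.235 ] F [-0.1 -0.3 -2.1] M [-0.02  0.27  0.  ] op0.0158
```

View pics/w3c.png

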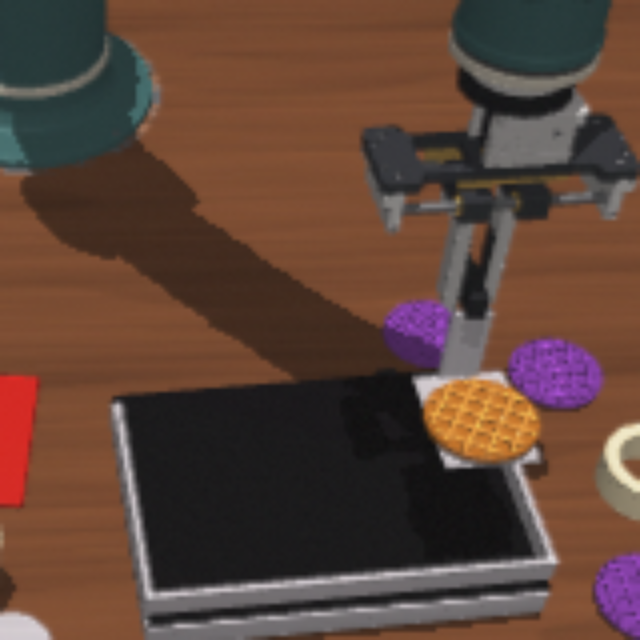

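Run:
```python
from h import *
carry_lay(-.098,.032,lead=.018)
lin(sp_front([*B2W(-.18,.04),.14],BA,0),.15); st()
im=grab("scene"); [print("sc",W2B(onplane("scene",w[1],.030)),w[1:]) for w in waffles2(im,.056,"scene")]
cv2.imwrite("pics/w3d.png",cv2.resize(im[100:260,180:340],None,fx=4,fy=4)[...,::-1])
im=grab("top","w3t"); [print("top",W2B(onplane("top",w[1],.030)),w[1:]) for w in waffles2(im,.056)]
```

```text
over board t58.9 [ 0.3242 -0.2356  0.2158] F [ 0.6 -0.3 -2.4] M [0.04 0.24 0.04] op0.0160
tipped t62.5 [ 0.3611 -0.2342  0.1285] F [-0.9 -0.5 -2.1] M [ 0.02 -0.33 -0.02] op0.0158
withdrawn t64.5 [ 0.2567 -0.2386  0.1285] F [-0.8  0.3 -0.7] M [ 0.02 -0.4  -0.01] op0.0159
 t65.3 [ 0.2289 -0.2318  0.2136] F [ 0.2  0.8 -1.6] M [ 0.09  0.09 -0.01] op0.0160
sc [0.0510767  0.02381435] ((239.81749700678463, 209.94281295729678), np.float64(8.647137196862385))
sc [-0.02990719 -0.03906543] ((223.3113686924866, 193.10191037179356), np.float64(9.918049304915487))
sc [-0.09556849  0.03156988] ((244.66038786917437, 178.46921972958683), np.float64(9.369837004082129))
top [-0.09943399  0.03265797] ((397.73057825315215, 270.6605153629575), np.float64(14.72037550538761))
top [-0.03390845 -0.0376454 ] ((419.7944701527071, 246.09615147308344), np.float64(14.661468037461022))
top [0.05247423 0.01516759] ((398.1820831925064, 217.7112102264497), np.float64(14.353261881834221))
```

View pics/w3d.png

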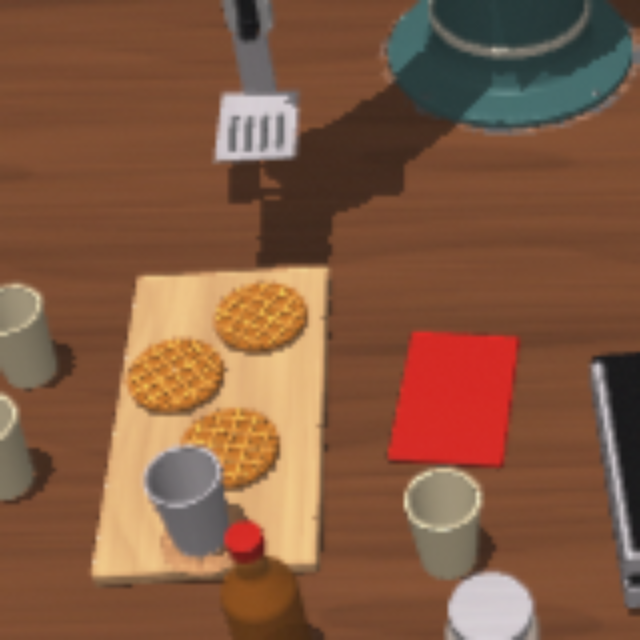

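View pics/w3t.png

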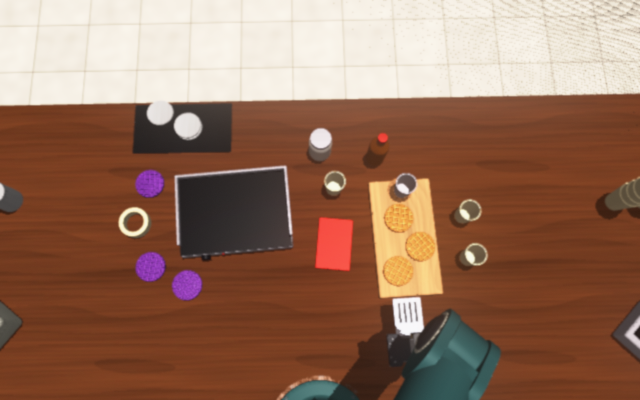

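All three waffles lie flat on the board at about (0.052,0.015), (-0.033,-0.038) and (-0.098,0.032). Now I'll put the spatula back and look at the cups.

Run:
```python
from h import *
yaw=np.deg2rad(-3); c=[.511,-.0548]
robot.move_ptp(*sp([*c,.12],yaw,0))
lin(sp([*c,.016],yaw,0),.12); 
print(lin(sp([*c,.0065],yaw,0),.01,2.5)); s=st("touch")
robot.pause(.2)
robot.gripper_to(.05); st("rel")
robot.move_linear(s["ee_pos"]+[0,0,.15],velocity=.2)
robot.gripper_to(.094)
robot.move_ptp([.40,.2,.28],Rz(0)@DOWN)
im=grab("top","s3t"); ims=grab("scene","s3s")
cv2.imwrite("pics/s3z.png",cv2.resize(ims[150:290,160:360],None,fx=4,fy=4,interpolation=cv2.INTER_CUBIC)[...,::-1])
cv2.imwrite("pics/s3tz.png",cv2.resize(im[160:300,290:490],None,fx=4,fy=4,interpolation=cv2.INTER_CUBIC)[...,::-1]); st()
```

```text
True
touch t68.3 [ 0.4429 -0.0512  0.0819] F [-2.4  0.3  8.7] M [-0.01  0.41 -0.01] op0.0158
rel t69.2 [ 0.4426 -0.0513  0.0815] F [-0.8 -0.4 -0.3] M [-0.01  0.03  0.01] op0.0497
 t72.0 [0.4005 0.1986 0.2796] F [ 0.3  0.1 -1. ] M [ 0.04  0.02 -0.02] op0.0943
```

View pics/s3z.png

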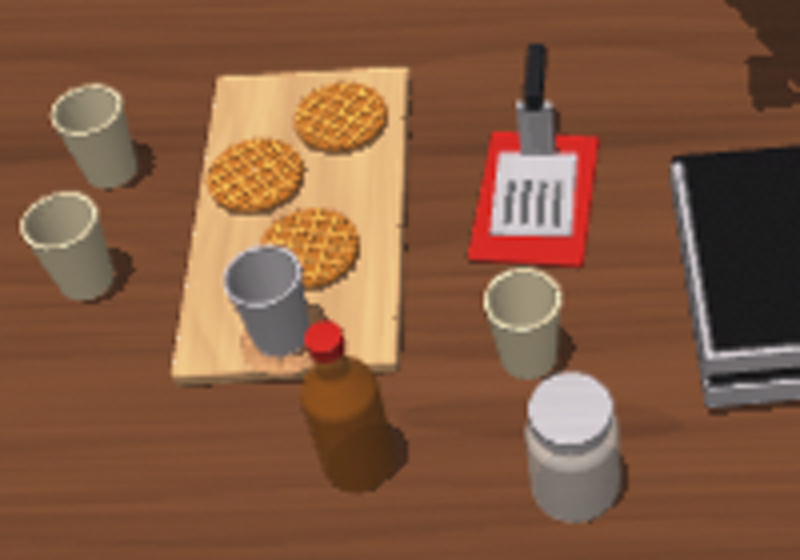

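View pics/s3tz.png

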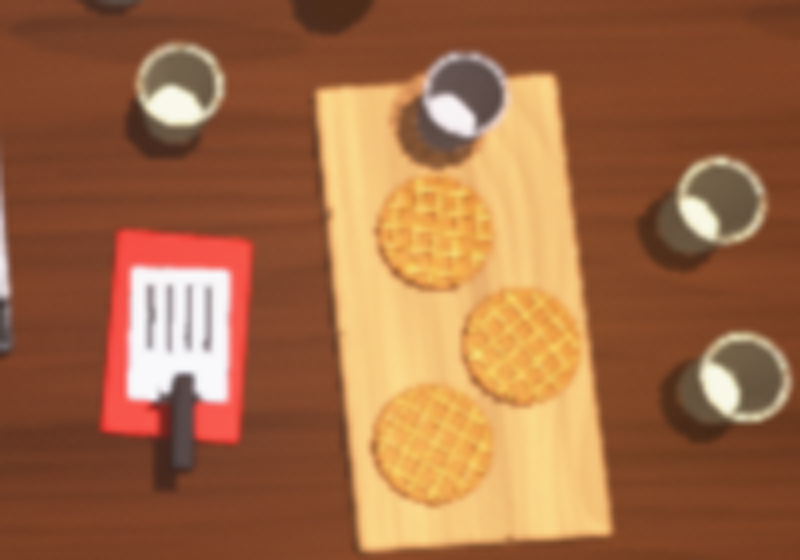

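Run:
```python
from h import *
T=dict(c1=(181,86,.08),c2=(721.5,201,.08),c3=(745,377,.08),st=(465,95,.098))
S=dict(c1=(523,300,.08),c2=(60,224,.08),c3=(87.5,110,.08),st=(264,278,.098))
for k in T:
    a=onplane("top",(290+(T[k][0]+.5)/4-.5,160+(T[k][1]+.5)/4-.5),T[k][2])[:2]
    b=onplane("scene",(160+(S[k][0]+.5)/4-.5,150+(S[k][1]+.5)/4-.5),S[k][2])[:2]
    print(k,np.round(a,4),np.round(b,4))
print("spot",B2W(.14,0))
```

```text
c1 [ 0.6771 -0.0593] [ 0.6805 -0.0576]
c2 [ 0.5852 -0.435 ] [ 0.5911 -0.433 ]
c3 [ 0.4612 -0.4392] [ 0.463  -0.4381]
st [ 0.6611 -0.2566] [ 0.666  -0.2552]
spot [ 0.66557234 -0.25322267]
```

```bash
cat >> h.py <<'E'
ST=np.array([.6635,-.2560])
def pick(c,yaw=0.,zf=0.):
    R=Rz(yaw)@DOWN
    robot.gripper_to(.094)
    robot.move_ptp([*c,.24],R)
    robot.move_linear([*c,zf+.066],velocity=.13)
    robot.gripper_to(0); s=st("grip")
    robot.move_linear([*c,.24],velocity=.15); st("up")
def nest(foot,yaw=0.,S=None):
    """foot: target foot height (world z) when home"""
    S=ST if S is None else S
    R=Rz(yaw)@DOWN
    top=max(.26,foot+.066+.06)
    robot.move_linear([*S,top],velocity=.2,frame=R)
    robot.move_linear([*S,foot+.066+.045],velocity=.1)
    hit=robot.move_linear([*S,foot+.066+.003],velocity=.018,threshold=2.5); s=st("in %s"%hit); print("foot above home by",s["ee_pos"][2]-.066-foot)
    return hit
E
python3 - <<'E'
from h import *
# path: back from plate side at height
robot.move_ptp([.60,.0,.26],DOWN)
pick([.679,-.0585]);
im=grab("scene"); cv2.imwrite("pics/k1.png",cv2.resize(im[100:260,180:340],None,fx=4,fy=4)[...,::-1])
E
```

```text
grip t76.0 [ 0.6791 -0.0584  0.0661] F [ 0.7 -0.2  0.7] M [ 0.11 -0.01 -0.05] op0.0585
up t77.3 [ 0.6786 -0.0585  0.239 ] F [ 0.6  0.  -1. ] M [ 0.02  0.   -0.03] op0.0587
```

View pics/k1.png

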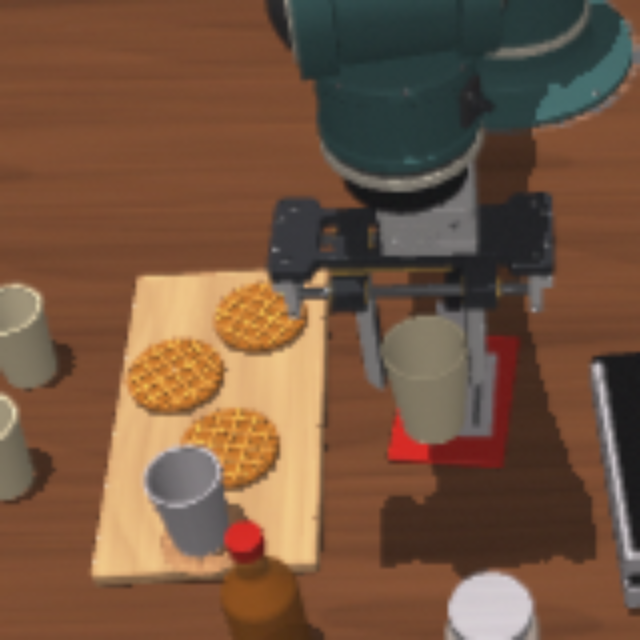

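Run:
```python
from h import *
print(onplane("scene",(180+426.5/4-.5,100+347/4-.5),.253))
im=np.ascontiguousarray(cv2.imread("pics/k1.png"))[290:470,340:520]
cv2.imwrite("pics/k1z.png",cv2.resize(im,None,fx=3,fy=3))
```

```text
[ 0.67869193 -0.05804281  0.253     ]
```

View pics/k1z.png

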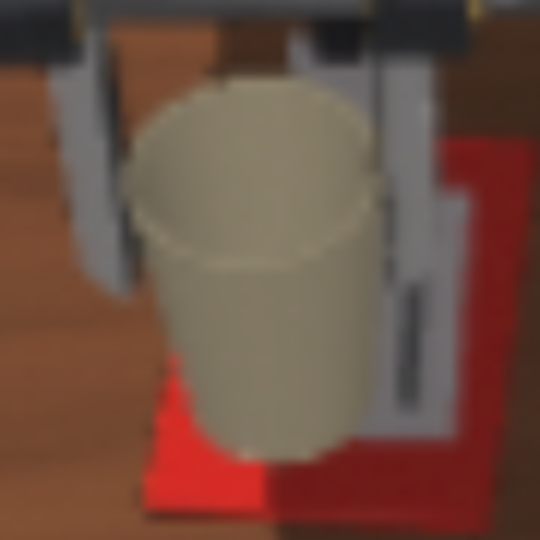

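Run:
```python
from h import *
nest(.018+.039)
im=grab("scene"); cv2.imwrite("pics/n1.png",cv2.resize(im[150:250,180:300],None,fx=6,fy=6)[...,::-1])
```

```text
in True t81.9 [ 0.6633 -0.2564  0.1258] F [ 0.4 -2.1  1.4] M [-0.36  0.03  0.01] op0.0589
foot above home by 0.0027580689368007227
```

View pics/n1.png

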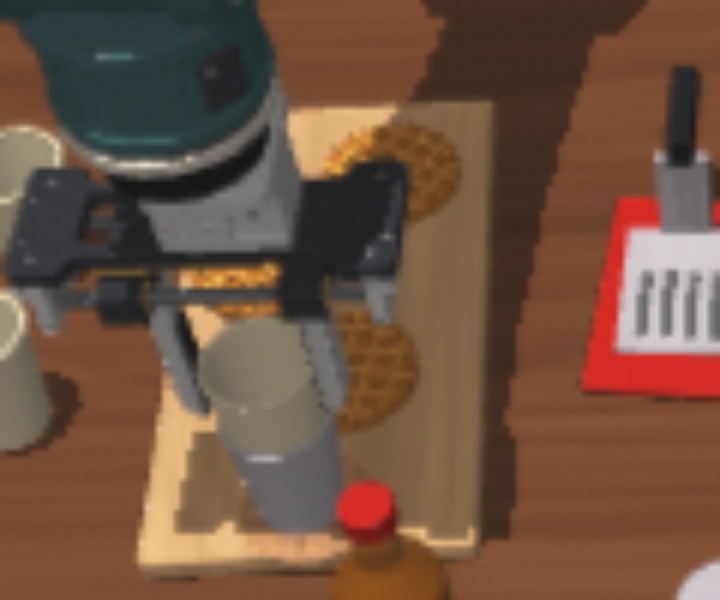

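```bash
cat >> h.py <<'E'
def release():
    s=robot.get_state(); robot.gripper_to(.094); st("open")
    robot.move_linear(s["ee_pos"]+[0,0,.13],velocity=.15)
E
python3 - <<'E'
from h import *
release()
robot.move_linear([.5,-.30,.27],velocity=.25)   # clear the view of stack
im=grab("scene","m1s"); cv2.imwrite("pics/m1.png",cv2.resize(im[150:270,160:320],None,fx=5,fy=5,interpolation=cv2.INTER_CUBIC)[...,::-1])
im=grab("top","m1t"); cv2.imwrite("pics/m1t_.png",cv2.resize(im[160:300,370:510],None,fx=4,fy=4,interpolation=cv2.INTER_CUBIC)[...,::-1])
st()
E
```

```text
open t82.6 [ 0.6631 -0.2564  0.1255] F [ 0.   0.9 -0.1] M [-0.02 -0.01  0.01] op0.0938
 t84.6 [ 0.5013 -0.299   0.2696] F [0.4 0.2 0.2] M [ 0.02 -0.04 -0.04] op0.0944
```

View pics/m1.png

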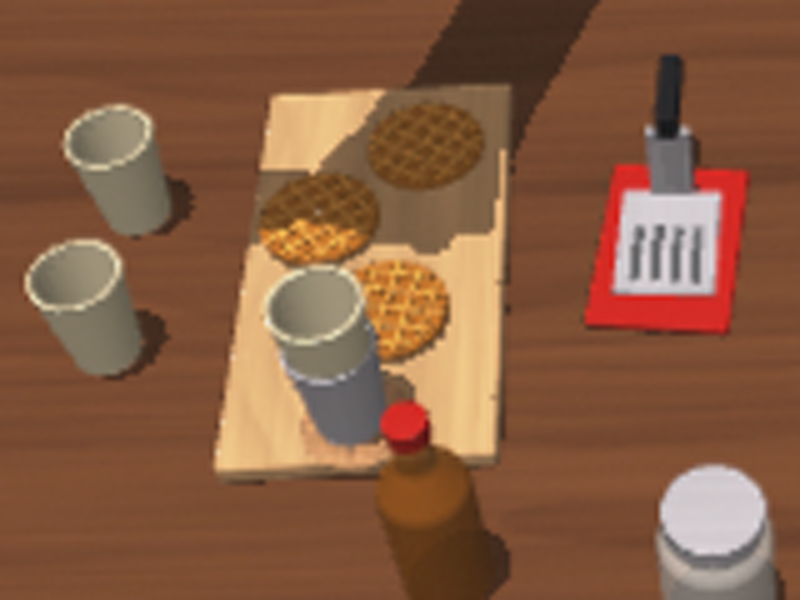

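View pics/m1t_.png

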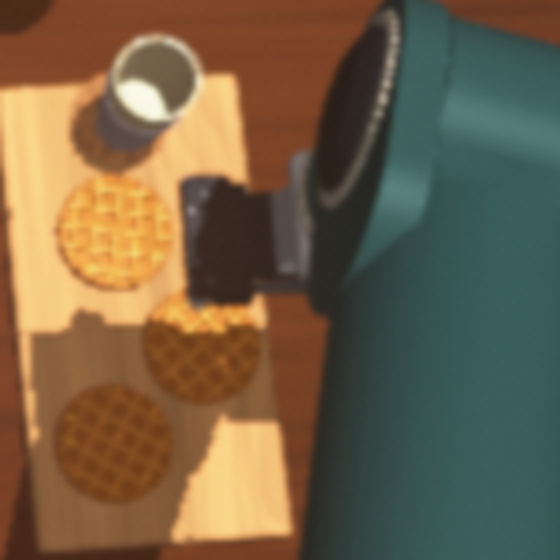

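Run:
```python
from h import *
print(onplane("scene",(160+316.5/5-.5,150+305/5-.5),.137),onplane("top",(370+156/4-.5,160+80/4-.5),.137))
robot.move_linear([.46,-.33,.27],velocity=.25)
pick([.588,-.434])
im=grab("scene"); cv2.imwrite("pics/k2.png",cv2.resize(im[100:260,140:300],None,fx=4,fy=4)[...,::-1])
```

```text
[ 0.66336389 -0.25618855  0.137     ] [ 0.66109687 -0.25628295  0.137     ]
grip t88.0 [ 0.588  -0.4341  0.066 ] F [-0.3  0.5  0.5] M [-0.01  0.02 -0.01] op0.0584
up t89.3 [ 0.5876 -0.4339  0.2389] F [-0.4  0.7 -0.8] M [-0.   -0.02 -0.01] op0.0581
```

View pics/k2.png

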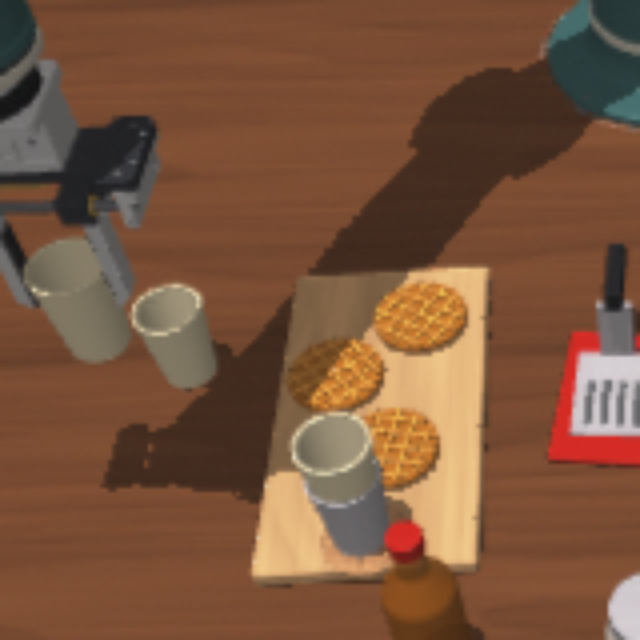

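Run:
```python
from h import *
print(onplane("scene",(140+66.5/4-.5,100+269/4-.5),.253))
S=np.array([.6628,-.2562])
nest(.096,S=S)
im=grab("scene"); cv2.imwrite("pics/n2.png",cv2.resize(im[140:240,180:300],None,fx=6,fy=6)[...,::-1])
```

```text
[ 0.58918331 -0.43349835  0.253     ]
in False t93.6 [ 0.6629 -0.2562  0.1651] F [0.1 0.1 0.3] M [-0.1  -0.14 -0.01] op0.0585
foot above home by 0.0030808798685638406
```

View pics/n2.png

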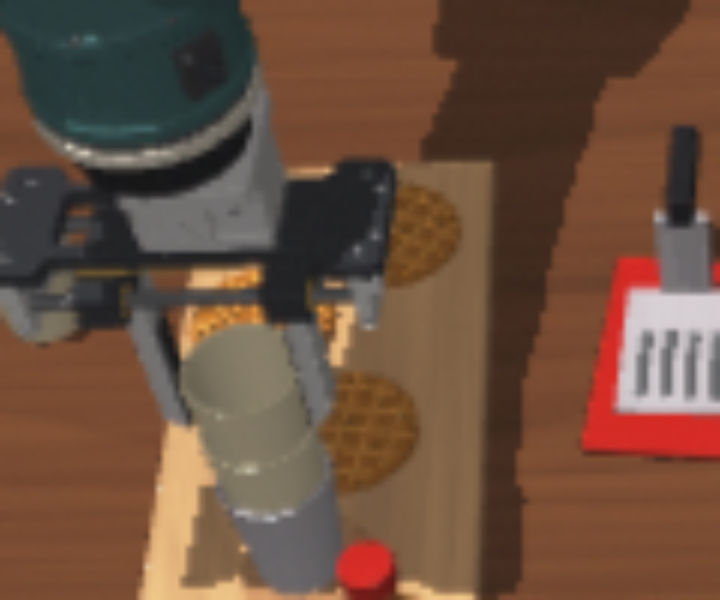

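Cup 2 is in line with the stack, so I'll release it and check.

Run:
```python
from h import *
release()
robot.move_linear([.5,-.20,.30],velocity=.25)
im=grab("scene","m2s"); cv2.imwrite("pics/m2.png",cv2.resize(im[140:260,160:320],None,fx=5,fy=5,interpolation=cv2.INTER_CUBIC)[...,::-1])
im=grab("top","m2t"); cv2.imwrite("pics/m2t_.png",cv2.resize(im[150:290,370:510],None,fx=4,fy=4,interpolation=cv2.INTER_CUBIC)[...,::-1])
```

```text
open t94.4 [ 0.6628 -0.2562  0.165 ] F [-0.5  1.1  0. ] M [-0.01 -0.01  0.03] op0.0941
```

View pics/m2.png

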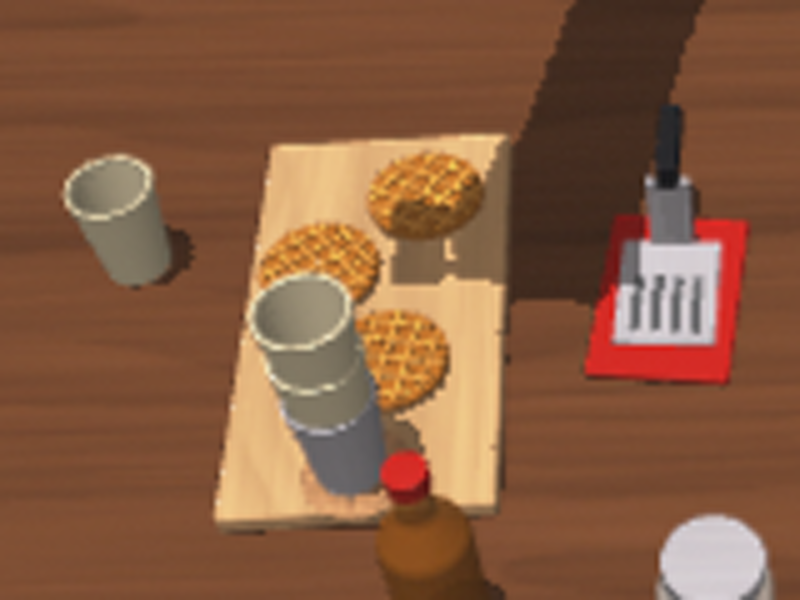

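View pics/m2t_.png

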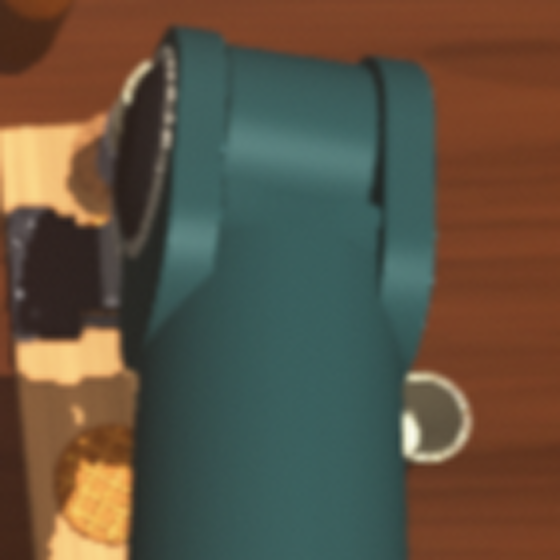

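Run:
```python
from h import *
print(onplane("scene",(160+302.5/5-.5,140+310.5/5-.5),.176))
robot.move_linear([.45,-.36,.28],velocity=.25)
pick([.462,-.4387])
robot.move_linear([.462,-.4387,.30],velocity=.2)
im=grab("scene"); cv2.imwrite("pics/k3.png",cv2.resize(im[80:240,140:300],None,fx=4,fy=4)[...,::-1])
im=grab("top","m3t"); cv2.imwrite("pics/m3t_.png",cv2.resize(im[150:290,370:510],None,fx=4,fy=4,interpolation=cv2.INTER_CUBIC)[...,::-1])
```

```text
[ 0.66145491 -0.25656764  0.176     ]
grip t100.0 [ 0.462  -0.4387  0.066 ] F [-0.6  0.3  0.4] M [0.06 0.1  0.02] op0.0582
up t101.3 [ 0.4617 -0.4385  0.239 ] F [-0.9  0.9 -0.1] M [ 0.06 -0.01 -0.02] op0.0583
```

View pics/k3.png

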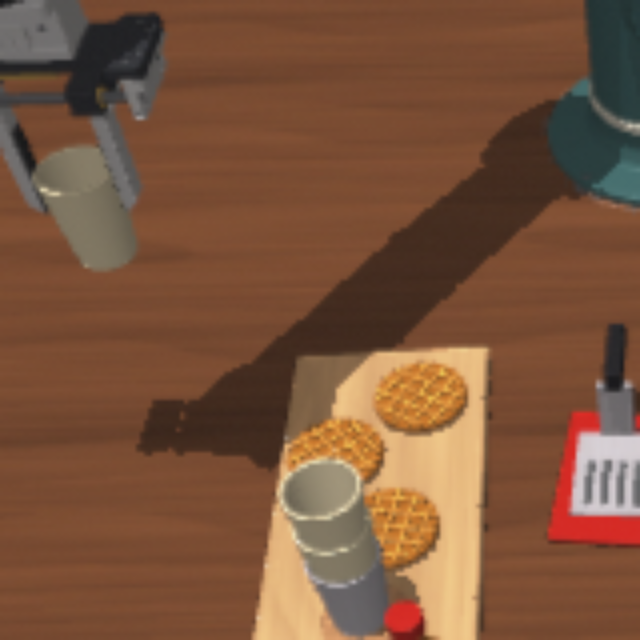

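View pics/m3t_.png

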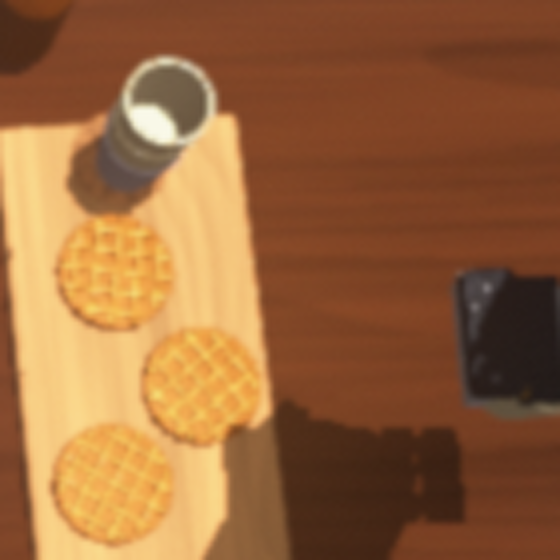

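Run:
```python
from h import *
print(onplane("top",(370+169.5/4-.5,150+102.5/4-.5),.176), "held",onplane("scene",(140+74/4-.5,80+174/4-.5),.314))
S=np.array([.6622,-.2562])
R=DOWN
robot.move_linear([*S,.30],velocity=.2)
robot.move_linear([*S,.135+.066+.047],velocity=.1)
hit=robot.move_linear([*S,.135+.066+.003],velocity=.018,threshold=2.5); s=st("in %s"%hit)
im=grab("scene"); cv2.imwrite("pics/n3.png",cv2.resize(im[120:240,170:300],None,fx=5,fy=5)[...,::-1])
```

```text
[ 0.66181389 -0.25758733  0.176     ] held [ 0.46671948 -0.43848673  0.314     ]
in False t106.6 [ 0.6622 -0.2562  0.2041] F [ 0.3 -0.5  0.2] M [-0.   -0.06 -0.05] op0.0581
```

View pics/n3.png

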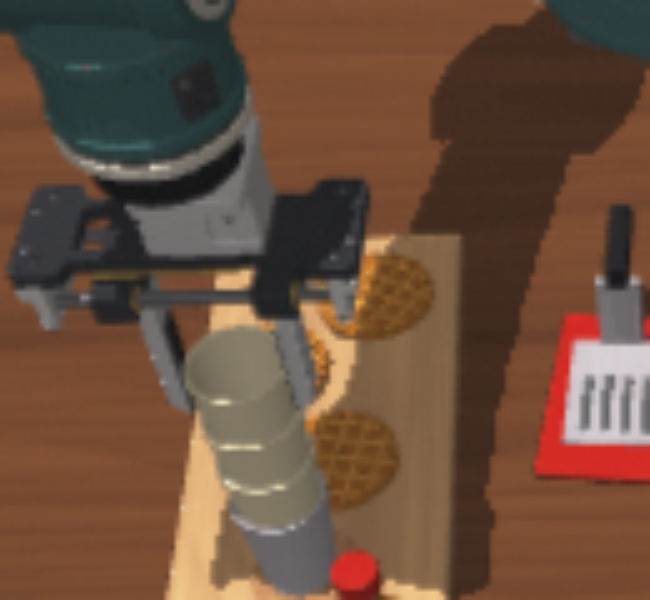

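Run:
```python
from h import *
release()
robot.move_linear([.45,.0,.33],velocity=.3)
robot.move_ptp([.40,.30,.30],DOWN)
im=grab("scene","e_s"); cv2.imwrite("pics/e1.png",cv2.resize(im[140:280,160:340],None,fx=4.4,fy=4.2,interpolation=cv2.INTER_CUBIC)[...,::-1])
imt=grab("top","e_t"); cv2.imwrite("pics/e2.png",cv2.resize(imt[110:310,300:500],None,fx=3,fy=3,interpolation=cv2.INTER_CUBIC)[...,::-1])
for n,i in (("top",imt),("scene",im)): [print(n,W2B(onplane(n,w[1],.030)),w[2]) for w in waffles2(i,.056,n)]
a=cv2.absdiff(cv2.imread("pics/top0.png"),cv2.imread("pics/e_t.png")).max(2)
print("top diff: syrup",a[125:165,365:395].max(),"sugar",a[125:160,305:335].max(),"collar",a[205:240,115:150].max())
st()
```

```text
open t107.4 [ 0.6622 -0.2562  0.204 ] F [0.2 0.3 0.5] M [-0.02 -0.04  0.01] op0.0940
top [-0.09945713  0.03258503] 14.706854444845973
top [-0.03391714 -0.03859958] 14.794184272990039
top [0.0530686  0.01478602] 14.446173165556607
scene [0.05272734 0.025913  ] 8.408601754666142
scene [-0.09556849  0.03156988] 9.369837004082129
top diff: syrup 3 sugar 3 collar 210
 t111.0 [0.4009 0.2988 0.2999] F [ 0.6  1.1 -0.6] M [ 0.05  0.07 -0.03] op0.0942
```

View pics/e1.png

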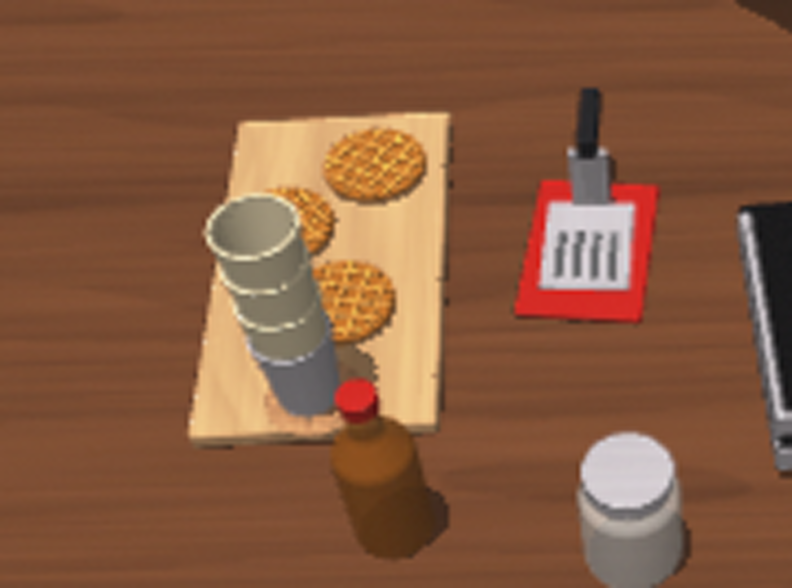

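View pics/e2.png

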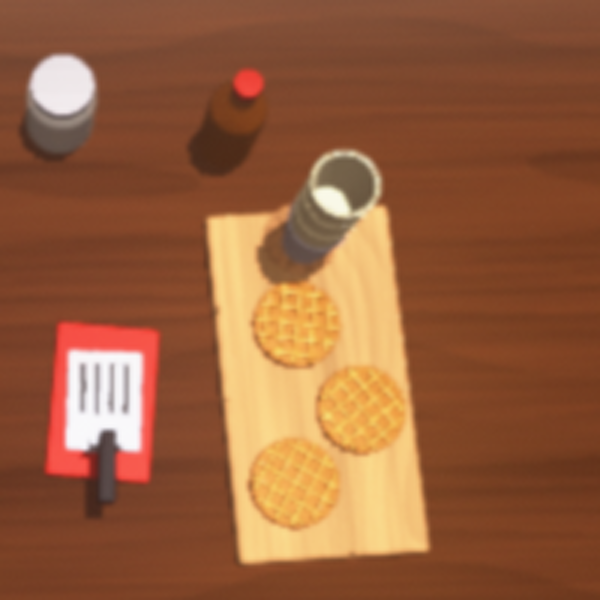

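Run:
```python
from h import *
S=np.array([.6622,-.2564])
c=[proj("scene",[*S,z]) for z in (.098,.137,.176,.215)]
print("pred rim centres e1",[((p[0]+.5-160)*4.4,(p[1]+.5-140)*4.2) for p in c])
p=proj("top",[*S,.215]); print("pred top rim e2",(p+.5-[300,110])*3, "if +8mm",(proj("top",[*S,.223])+.5-[300,110])*3)
a=cv2.absdiff(cv2.imread("pics/scene0.png"),cv2.imread("pics/e_s.png")).max(2)
print("scene diff collar",a[195:222,448:480].max(), "syrup",a[230:275,232:262].max(),"sugar",a[242:282,288:318].max())
im=cv2.imread("pics/e_t.png"); cv2.imwrite("pics/e3.png",cv2.resize(im[150:350,60:340],None,fx=2.5,fy=2.5))
```

```text
pred rim centres e1 [(np.float64(289.95819488638006), np.float64(330.3615990830098)), (np.float64(278.4474058272828), np.float64(296.93509831392)), (np.float64(266.2911641856287), np.float64(261.6342498231857)), (np.float64(253.433614576311), np.float64(224.2968536031759))]
pred top rim e2 [344.96737222 183.41786496] if +8mm [346.92432267 180.64299483]
scene diff collar 3 syrup 93 sugar 56
```

View pics/e3.png

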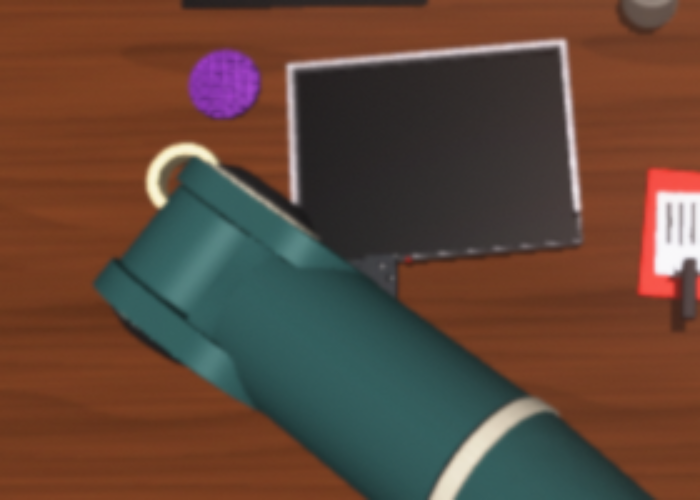

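Run:
```python
from h import *
robot.pause(.3); st(); print(robot.sign_off())
```

```text
t111.3 [0.4002 0.2997 0.3001] F [-0.1  0.3 -0.3] M [ 0.02 -0.01 -0.02] op0.0939
the job is handed in; nothing more can be done
None
```

I handed the job in at about 111 s. By my last camera checks every part of the task was done, though the sign-off reports no verdict.

- **Waffles:** all three lie flat and apart on the board, at about (0.053, 0.015), (-0.034, -0.038) and (-0.099, 0.032) m in the board's frame. The first slid about 18 mm further than planned and landed at x ≈ 0.070, just past the limit. I nudged it back with the spatula blade's side edge and laid the other two with less lead.
- **Cream tumblers:** all three are nested in the steel tumbler. I lowered each to about 3 mm above home and let it sink in by its own weight. The top rim was within about 1 mm of its predicted place in both cameras. The steel tumbler stood about 5 mm from the cork spot.
- **Spatula:** it lies flat on the red rest.
- **Bystanders:** the syrup bottle and sugar jar match the first top picture. The collar was partly hidden by the arm in the last top picture, but it is unchanged in the scene picture. The scene picture does differ around the bottle and jar. I took that to be a moved shadow and the removed tumbler.

The two cameras disagreed by 2 to 5 mm in x throughout, so I averaged them for the tumbler positions. In the last scene picture the stack hid one waffle and part of another, so those two positions come from the top camera.

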